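# Clip a test board carrier into the contact fixture

### The job

Take the test board in its aluminium carrier from the black foam block and load it into the contact fixture: tilt it, hook its plain edge under the steel lip until it just meets the stop behind, then swing the other end down onto the spring pins and press the yellow mark until the catch snaps over it and holds it level. Go by feel: do not shove the carriage off its micrometer or lean on the fixture with more than about 25 N. Let go at the end and leave the other things on the bench where they are.

Things in the scene. Friction and masses are not known exactly. Their poses are not given: they have to be found in the camera images.
- carrier: Loose aluminium plate to be loaded, 120 x 58 x 6 mm (x, y, z), about 0.14 kg, green board on top (x -46 to +30 mm, up to 13 mm above the underside). Rails along the long sides (x -44 to +36 mm) stand 10 mm high, flush with the edges: grip across the 58 mm width. Origin: centre of the underside, z up; -x to the plain edge that goes under the lip, +x to the yellow mark. Starts flat on the foam
- hook_edge (a point): Middle of the carrier's lower edge at the plain end, (-60, 0, 0) mm in the carrier's frame: the edge that goes under the lip
- press_mark (a point): Yellow mark on the carrier's top, 20 x 24 mm, centre at (+42, 0, 6) mm in the carrier's frame: the bare place to push down on
- foam: Black foam block fixed to the bench, 100 x 40 x 30 mm, origin at the centre of its underside. The carrier starts on it, its long sides overhanging by about 9 mm each
- stage: Fixed base of the translation stage under the fixture, dark steel, x -78 to +96 mm, 96 mm wide, micrometer out to x = 138 mm. Origin at the underside; x runs from lip (robot's side) to catch. The fixture (lip, ledge, pins, catch) rides on a carriage (142 x 90 mm, top at 29 mm) set by the micrometer up to 12 mm either way along x: this offset is NOT measured. The _ref points are for offset 0
- lip_ref (a point): Nominal foot of the stop face, at stage (-61, 0, 70) mm; the true one is up to 12 mm off along stage x. From here a level ledge 50 mm wide runs 39 mm to +x. Over it the steel lip, 74 mm wide: underside 9 mm above the ledge, 5 mm thick, reaching 7 mm from the stop face. Slot cheeks 64 mm apart, 11 mm long, as high as the lip. The carrier enters tilted 10 to 20 degrees, plain edge down. All rigid
- pin_ref (a point): Nominal centre of the tips of the 12 brass spring pins when free, at stage (10, 0, 76) mm, on a black block 36 mm wide that tops out at 62 mm height and that fingers can straddle. Loaded, the carrier is level with its underside at 73 mm height, its plain edge within 3 mm of the stop, pushed up by the pins against lip and catch
- catch_ref (a point): Nominal tip of the catch nose, its underside, at stage (56, 0, 79) mm. The nose is 30 mm wide; its upright's inner face is 5.5 mm to +x. Above the nose a steep ramp rises outward 4 mm to 88 mm height, with a blue thumb tab behind, 15 mm to +x. A hooked carrier's far end lands on it. A rigid front stop (x 43 to 55 mm, height 71.5 mm) lies 1.5 mm below the loaded carrier
- carriage (a joint): How far, in m, the carriage has been shoved off the tip of its micrometer towards stage -x: 0 at rest wherever the micrometer is set (it does not tell the offset). A return spring holds it there: it lifts off at a push of 8 N towards -x, then yields 1.5 N per mm up to 6 mm, and comes back when let go. It must stay on its micrometer
- pins (a joint): Depression of the spring pins in m: 0 free (tips 76 mm above the bench), about 0.003 when the carrier is loaded, at most 0.006; 2.5 N to start moving, about 5 N when loaded
- catch (a joint): Spring catch at the +x end, hinged at its foot, in rad: 0 closed, grows as it is pushed outward (about 0.1 to let the carrier past) and springs back. Pressing the mark past it takes about 6 to 12 N, after which the catch snaps shut over the carrier's top and the push drops
- spare_carrier: Bystander: empty black carrier of the same size lying on the bench; leave it
- objective_blue: Bystander: black microscope objective with a blue ring, 34 mm across, 64 mm tall, standing
- objective_green: Bystander: black microscope objective with a green ring, 34 mm across, 64 mm tall, standing
- screwdriver: Bystander: screwdriver, 150 mm long, lying between foam block and fixture
- screw_tray: Bystander: grey divided screw tray 100 x 140 x 28 mm
- cleaner_bottle: Bystander: white plastic bottle, 56 mm across, 140 mm tall
- post_mount: Bystander: black optical post holder, 42 mm across, 76 mm tall, standing
Mind the look-alikes: they are no part of the job. Leave any blue or pink look-alike of the carrier alone.

How it is judged (in metres and radians):
On the way:
1. the tilted carrier's plain edge is down on the ledge at the lip, touching the fixture (x of hook_edge in the frame of stage between -0.077 and -0.044 m and z of hook_edge in the frame of stage between 0.066 and 0.076 m and angle between carrier's own z axis and vertical above 0.09 rad and contact force between carrier and stage above 0.3 N), for 0.1 s.
At the end, for the whole second after the job is handed in: Held in the fixture: plain edge under the lip, other end under the closed catch (below 0.04 rad), level within 2 degrees, underside 70 to 75.5 mm above the bench, within 5 mm of the centre line and 0.06 rad of its axis, pins held 1.8 to 4.5 mm down, at rest, released (value of joint pins between 0.0018 and 0.0045 m and value of joint catch below 0.04 rad and angle between carrier's own z axis and vertical below 0.035 rad and x of hook_edge in the frame of stage between -0.077 and -0.044 m and y of carrier in the frame of stage between -0.005 and 0.005 m and z of carrier in the frame of stage between 0.07 and 0.0755 m and angle between the x axis of carrier and the x axis of stage, either way round below 0.06 rad and linear speed of carrier below 0.01 m/s); the robot touches nothing.
It fails at once if anything leans on the fixture with more than 26 N (contact force between anything else and stage above 26 N).
It fails at once if the carriage is shoved more than 1.2 mm off its micrometer (value of joint carriage above 0.0012 m).
It fails at once if the carrier is turned over (tipped past 60 degrees) (angle between carrier's own z axis and vertical above 1.05 rad).
It fails at once if one of the other things on the bench is moved by more than 25 mm (distance of any of spare_carrier, objective_blue, objective_green, screwdriver, screw_tray, cleaner_bottle, post_mount from where it was at the start of the episode above 0.025 m).
It also fails if it takes over 67 s, if anything falls off the work surface, if the arm or the gripper's body presses on something with over 40 N, if the wrist force passes 120 N, or if a joint passes its speed limit or range.

### The arm

A 6-joint arm with a two-finger parallel gripper is mounted at the origin on the work surface. World frame = base frame: x ahead of the robot, y to its left, z up, the work surface at z = 0. Lengths are in mm, angles in rad, forces in N, time in s.
With the tool pointing down it reaches from about 375 to 925 mm from the base axis. Payload 5.7 kg.
Tool frame: the origin (TCP) lies on the centre line of the jaws, within the pads' length; the fingertips stand 25 mm ahead of it and the grasp point (between the pads) lies 6 mm ahead of it; y points along the fingers, x is the direction in which the jaws open and shut, and the axes are right-handed (so a half turn about y gives the same grasp; the last joint's range is limited). The gripper opens to 88 mm and grips with 3 to 60 N. Pads are 20 mm wide; open, the fingers measure 115 mm over their backs; the gripper's body (75 mm by 178 mm) begins 61 mm behind the grasp point.
Start: joints at [-1.323, 0.359, 1.51, -0, 1.272, -0.115], TCP at [212.92, -560.919, 247.623] pointing down, gripper open.
Joint ranges: [-2.97, 2.97], [-1.01, 2.36], [0.21, 2.38], [-0.96, 4.11], [0.2, 2.71], [-2.98, 2.98]. Speed limits (rad/s): [2.39, 2.39, 3.14, 3.14, 3.14, 3.14].

### API

Orientations are given as a 3x3 rotation matrix whose columns are the frame's x, y, z axes.
In Python, from rig import arm gives the robot as it stands.
- The arm moves only by the tool step_arm, never from a script. Its argument "series" is a list that holds one entry, the list of rows, each a list of 7 numbers: the shift along the tool's x, y, z in m, then the turn, a rotation vector about the tool's x, y, z in degrees, then the closure, from -1 (fully open) to 1 (shut), so that 0 is half open. In form: [[[x, y, z, ax, ay, az, gripper], ...]]. A call has 1 to 12 rows; each row shifts and turns the pose as measured when the row begins, along the tool's axes as they then stand; what a row does not reach is not made up. A row lasts 1/10 s, in which the tool goes at most 50 mm and 8.59 degrees, less where a joint would pass 70% of its speed; a pose out of reach is approached as far as the arm can. A call with a gripper value outside its range is refused whole. The fingers move at their own pace and stop on an object; "squeeze" is the grip in N (left out, the last holds). Time passes only in rows, so rows that do not move let the fingers close. It gives the time, the measured TCP pose, the force and the opening at its end, in the units of the state.
- arm.get_obs(): the state, without advancing time (a new reading comes with each control period).
- arm.capture(name): name is "side" or "top" or "wrist"; returns a dict with "pixels" (384x512x3 uint8, red, green, blue), "fov_y" (degrees; the focal length in pixels is half the picture's height over the tangent of half this angle, whatever the lens; pixels are square), "cx", "cy" (the principal point, pixels), "rvec" (rotation vector, rad) and "tvec" (3), from world to camera coordinates, as OpenCV has them. Camera axes: x right, y down, z forward; pixel columns grow to the right and rows downward; lengths in mm; the calibration is good to about 2 mm. A picture is of the moment at which its call begins. There is no depth.
- arm.close_job(): hands the job in, once; it reports no verdict.
The state is a dict: "time_s": time; "joint_pos": joint angles; "joint_velocities": joint speeds; "tau": joint torques, N m; "tool_pos": TCP position; "tool_rot": TCP orientation; "ft_force": force on the tool from outside, world axes, zero at the start; "wrist_torque": the same for the moment, N m; "gripper_width": finger opening in mm.
Only numpy, scipy, OpenCV 4.12 (cv2) and the standard library are available. Lean on these libraries where they do the work, as an engineer would, in place of code of your own. Each camera call takes 0.05 s, during which the arm holds its last target.

## Working session

There is one attempt and no reset: what is moved stays moved. The work goes in short steps, Python scripts to look and compute and a tool call to move; the robot and the scene stay as the last step left them, time stands still between calls to the robot, and variables do not carry over. Pictures are saved under pics/ and viewed, and the job is handed in when it is done.

Besides the shell and the picture viewer there is one more tool, called by a JSON object that holds its "op" and its "data", one argument or row to a line. step_arm: Moves the arm, as the interface text tells. Its arguments: {"type":"object","properties":{"series":{"type":"array"},"squeeze":{"type":"number"}},"required":["series"]}

```bash
mkdir -p pics; ls; cat > h.py <<'E'
import numpy as np, cv2, pickle
from rig import arm
def snap(name,tag):
    c=arm.capture(name); cv2.imwrite(f'pics/{tag}.png',c['pixels'][:,:,::-1]); pickle.dump(c,open(f'pics/{tag}.pkl','wb')); return c
def load(tag): return pickle.load(open(f'pics/{tag}.pkl','rb'))
def K(c):
    f=c['pixels'].shape[0]/2/np.tan(np.radians(c['fov_y'])/2)
    return np.array([[f,0,c['cx']],[0,f,c['cy']],[0,0,1.]])
def RT(c):
    return cv2.Rodrigues(np.array(c['rvec'],float))[0],np.array(c['tvec'],float).reshape(3)
def proj(c,P):
    R,t=RT(c); q=(K(c)@((R@np.atleast_2d(P).T)+t[:,None])); return (q[:2]/q[2]).T
def atz(c,uv,z):
    R,t=RT(c); o=-R.T@t; d=R.T@np.linalg.inv(K(c))@np.array([uv[0],uv[1],1.]); return o+d*(z-o[2])/d[2]
def crop(tag,out,x0,y0,x1,y1,s):
    im=cv2.imread(f'pics/{tag}.png')[y0:y1,x0:x1]; cv2.imwrite(f'pics/{out}.png',cv2.resize(im,None,fx=s,fy=s,interpolation=cv2.INTER_CUBIC))
E
python3 - <<'E'
from h import *
for n in ['side','top','wrist']:
    c=snap(n,n+'0'); R,t=RT(c); print(n,c['fov_y'],c['cx'],c['cy'],-R.T@t, [k for k in c])
print(arm.get_obs())
E
```

```text
pics
side 43.48320851806834 249.898528309771 193.08225386539988 [ 292.16765986 1233.27805034  894.16586327] ['pixels', 'fov_y', 'cx', 'cy', 'rvec', 'tvec']
top 42.19464020653109 255.80022497825416 194.25664300998588 [ 307.97122201   12.13556918 1769.43984925] ['pixels', 'fov_y', 'cx', 'cy', 'rvec', 'tvec']
wrist 61.902678597734564 255.18496201738532 191.34802202554005 [ 287.7229689  -531.75901742  383.08459833] ['pixels', 'fov_y', 'cx', 'cy', 'rvec', 'tvec']
{'time_s': 0.15, 'joint_pos': array([-1.32307414e+00,  3.59347101e-01,  1.51116377e+00, -1.37295326e-05,
        1.27251898e+00, -1.15113063e-01]), 'joint_velocities': array([-9.93080518e-04, -1.70907421e-03, -2.74405152e-03, -6.92558072e-04,
       -4.03196444e-04, -2.48921980e-05]), 'tau': array([ 8.91773816e-04, -5.15756822e+01, -2.71008235e+01,  6.75542280e-02,
        3.06032330e-02, -8.83828852e-05]), 'tool_pos': array([ 212.81465885, -560.46044089,  247.00582338]), 'tool_rot': array([[ 3.54929837e-01, -3.65117871e-04,  9.34892870e-01],
       [-9.34891848e-01,  1.39010565e-03,  3.54929992e-01],
       [-1.42919114e-03, -9.99998967e-01,  1.52044248e-04]]), 'ft_force': array([-1.15210007,  0.15756386,  0.12762151]), 'wrist_torque': array([-0.00572681,  0.01933191,  0.05384712]), 'gripper_width': 87.79587373018214}
```

View pics/top0.png

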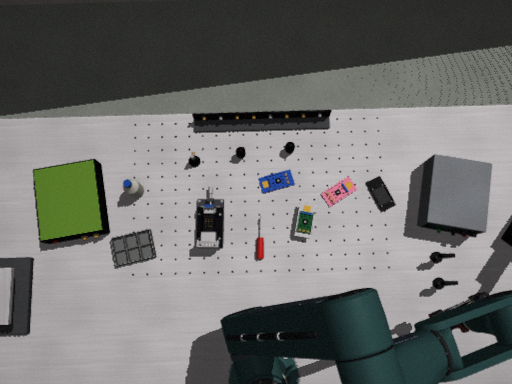

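View pics/side0.png

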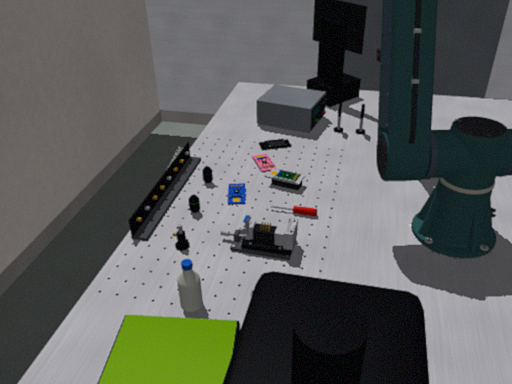

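View pics/wrist0.png

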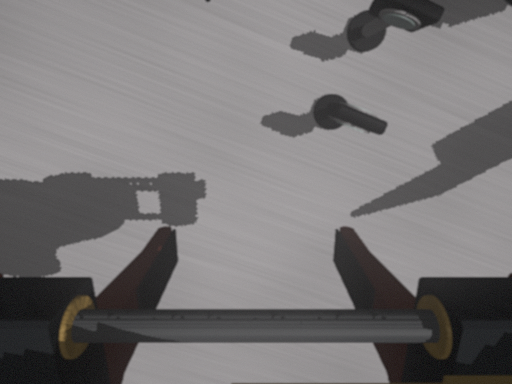

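```bash
python3 - <<'E'
from h import *
crop('top0','c1',170,160,330,270,5)
crop('side0','c2',200,130,340,270,5)
c=load('top0')
for n,uv,z in [('car',(305,222),40),('stg',(209,223),75),('spare',(380,194),6),('scr',(260,248),10)]: print(n,atz(c,uv,z))
E
```

```text
car [ 521.71133769 -160.72622963   40.        ]
stg [523.02649484 171.63580339  75.        ]
spare [ 619.81849413 -438.53974754    6.        ]
scr [437.65606553  -1.06744419  10.        ]
```

View pics/c1.png

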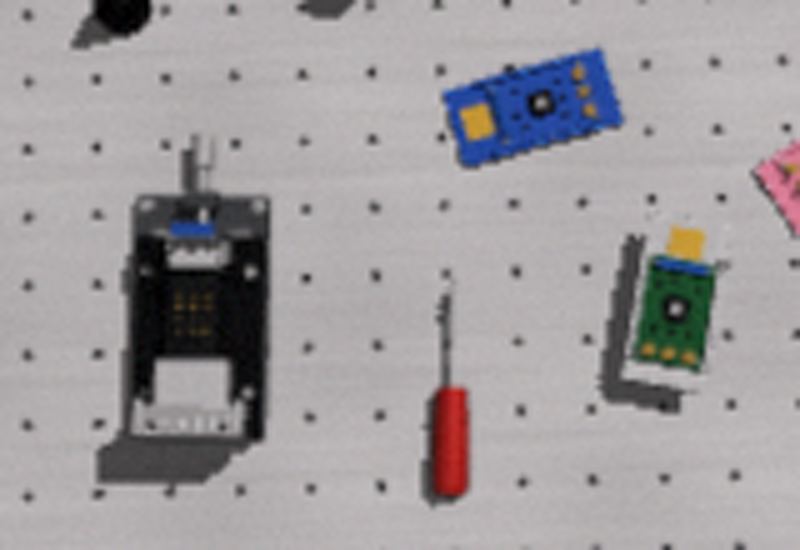

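View pics/c2.png

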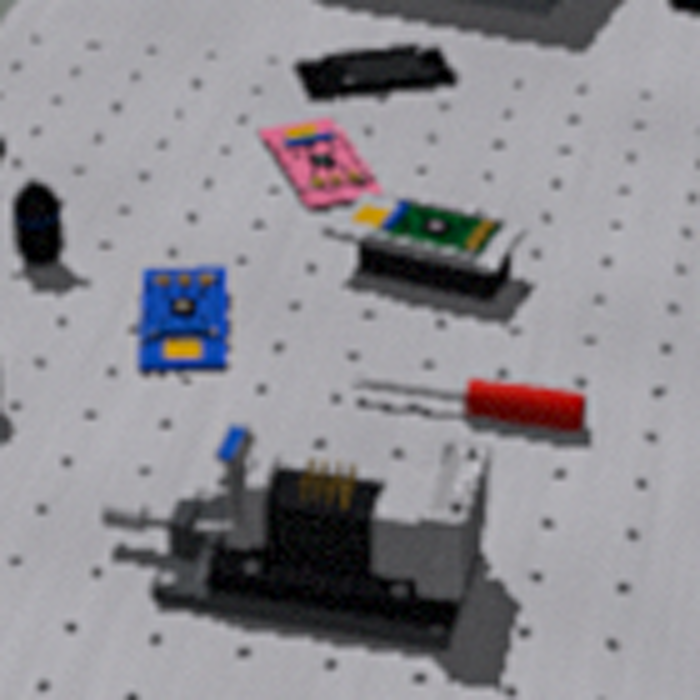

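```bash
cat >> h.py <<'E'
from scipy.spatial.transform import Rotation as Ro
def Rt(yaw,tilt=0):
    # tool pointing down, tool z horizontal along yaw; tilt>0: tool z (carrier +x) raised
    y,t=np.radians([yaw,tilt])
    z=np.array([np.cos(t)*np.cos(y),np.cos(t)*np.sin(y),np.sin(t)]); x=np.array([np.sin(y),-np.cos(y),0]); yy=np.cross(z,x)
    return np.c_[x,yy,z]
def plan(p,R,n):
    o=arm.get_obs(); p0=np.array(o['tool_pos']);R0=np.array(o['tool_rot'])
    rv=Ro.from_matrix(R0.T@R).as_rotvec(); print('total', np.round(R0.T@(np.array(p)-p0),1), 'rot',np.round(np.degrees(rv),2))
    d=(np.array(p)-p0)/n
    for i in range(n):
        Ri=R0@Ro.from_rotvec(rv*i/n).as_matrix()
        print(np.round(Ri.T@d/1000,4).tolist()+np.round(np.degrees(rv)/n,2).tolist())
def st():
    o=arm.get_obs(); R=o['tool_rot']
    print('t',round(o['time_s'],2),'p',np.round(o['tool_pos'],1),'yaw',round(np.degrees(np.arctan2(R[1,2],R[0,2])),2),'tilt',round(np.degrees(np.arcsin(R[2,2])),2),'roll',round(np.degrees(np.arcsin(R[2,0])),2),'F',np.round(o['ft_force'],2),'T',np.round(o['wrist_torque'],3),'w',round(o['gripper_width'],1))
E
python3 - <<'E'
from h import *
c=load('wrist0'); R,t=RT(c); o=arm.get_obs()
RR=np.array(o['tool_rot']); print('cam axes in tool\n',np.round(RR.T@R.T,3)); print(np.round(RR.T@(-R.T@t-o['tool_pos']),1))
plan([400,-155,260],Rt(-8),11)
E
```

```text
cam axes in tool
 [[ 1.     0.    -0.   ]
 [ 0.    -0.296  0.955]
 [-0.    -0.955 -0.296]]
[  -0.4 -136.1   80.2]
total [-312.6  -12.5  318.9] rot [ 1.000e-02  2.879e+01 -8.000e-02]
[-0.0284, -0.0011, 0.029, 0.0, 2.62, -0.01]
[-0.0297, -0.0011, 0.0277, 0.0, 2.62, -0.01]
[-0.0309, -0.0011, 0.0263, 0.0, 2.62, -0.01]
[-0.0321, -0.0011, 0.0248, 0.0, 2.62, -0.01]
[-0.0332, -0.0012, 0.0233, 0.0, 2.62, -0.01]
[-0.0342, -0.0012, 0.0218, 0.0, 2.62, -0.01]
[-0.0352, -0.0012, 0.0202, 0.0, 2.62, -0.01]
[-0.0361, -0.0012, 0.0186, 0.0, 2.62, -0.01]
[-0.0369, -0.0012, 0.0169, 0.0, 2.62, -0.01]
[-0.0376, -0.0012, 0.0152, 0.0, 2.62, -0.01]
[-0.0383, -0.0012, 0.0135, 0.0, 2.62, -0.01]
```

{"op": "step_arm", "data": {
  "series": [
    [[-0.0284,-0.001,0.029,0,2.6,0,-1],[-0.0297,-0.001,0.0277,0,2.6,0,-1],[-0.031,-0.001,0.0263,0,2.6,0,-1],[-0.032,-0.001,0.025,0,2.6,0,-1],[-0.033,0.001,0.0245,0,2.6,0,-1],[-0.034,0.001,0.024,0,2.6,0,-1],[-0.035,0.001,0.023,0,2.6,0,-1],[-0.036,0.001,0.022,0,2.6,0,-1],[-0.037,0.001,0.021,0,2.6,0,-1],[-0.0376,0.001,0.02,0,2.6,0,-1],[-0.038,0.001,0.02,0,2.6,0,-1]]
  ]
}}

```text
time_s: 1.25
tool_pos: [432.0, -147.6, 241.8]
tool_rot: [[-0.166, -0.001, 0.986], [-0.986, 0.001, -0.166], [-0.0, -1.0, -0.001]]
ft_force: [1.2, -0.5, -0.3]
gripper_width: 87.8
```

```bash
python3 - <<'E'
from h import *
st(); snap('wrist','w1'); st()
E
```

```text
t 1.25 p [ 432.  -147.6  241.8] yaw -9.55 tilt -0.06 roll -0.02 F [ 1.2  -0.46 -0.3 ] T [-0.009 -0.01  -0.023] w 87.8
t 1.3 p [ 435.1 -142.7  241.8] yaw -9.58 tilt 0.06 roll -0.27 F [3.06 2.92 0.39] T [ 0.178 -0.103  0.072] w 88.1
```

View pics/w1.png

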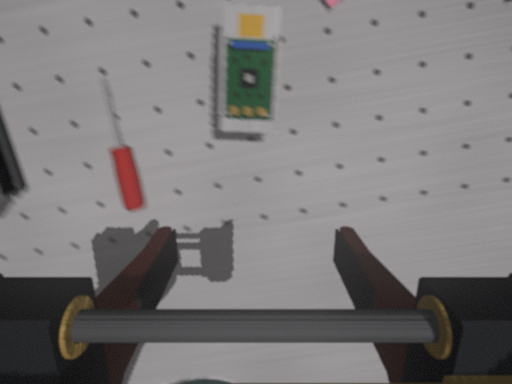

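```bash
python3 - <<'E'
from h import *
snap('wrist','w2'); st()
crop('w2','c3',195,0,325,145,5)
E
```

```text
t 1.35 p [ 433.6 -145.4  241.7] yaw -9.19 tilt -0.02 roll -0.13 F [-0.77 -0.27  0.1 ] T [ 0.044  0.05  -0.057] w 87.6
```

View pics/c3.png

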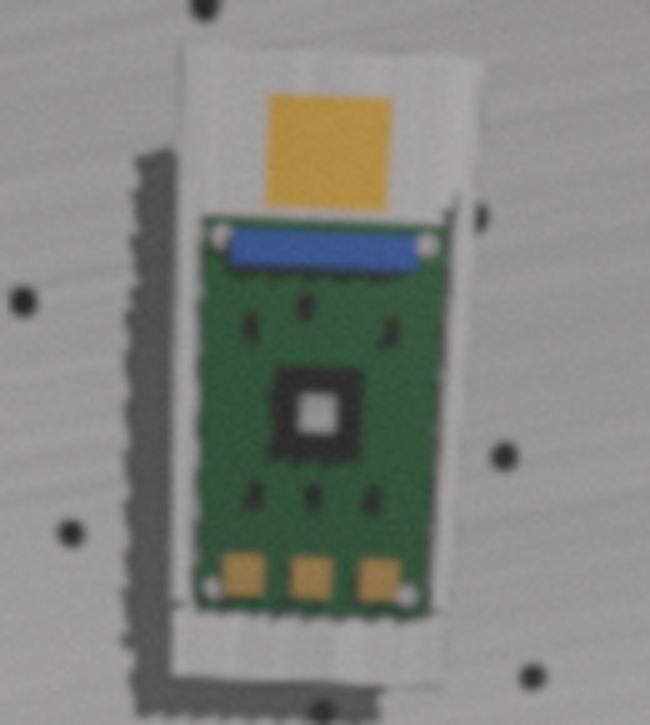

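```bash
python3 - <<'E'
from h import *
c=load('w2')
f=lambda u,v:(195+u/5,v/5)
P={k:atz(c,f(*uv),36)[:2] for k,uv in dict(fl=(187,45),fr=(480,60),nr=(440,685),nl=(172,675),ye=(329,153)).items()}
for k in P: print(k,np.round(P[k],1))
far=(P['fl']+P['fr'])/2; near=(P['nl']+P['nr'])/2
print('len',np.linalg.norm(far-near),'w',np.linalg.norm(P['fl']-P['fr']),np.linalg.norm(P['nl']-P['nr']),'yaw',np.degrees(np.arctan2(*(far-near)[::-1])),'ctr',(far+near)/2, 'mark dist',np.linalg.norm(P['ye']-near))
c=load('top0')
for k,uv in dict(ye=(685,243),bo=(667,377)).items(): print(atz(c,(170+uv[0]/5,160+uv[1]/5),36))
E
```

```text
fl [ 592.6 -146.7]
fr [ 580.7 -201.2]
nr [ 464.7 -177. ]
nl [ 476.2 -121.2]
ye [ 569.7 -170.3]
len 118.81210873332394 w 55.85665142539343 56.929634375387934 yaw -12.059970324473891 ctr [ 528.57420488 -161.53745314] mark dist 101.45774199394177
[ 569.46136559 -170.30550449   36.        ]
[ 475.36998137 -153.42969755   36.        ]
```

```bash
python3 - <<'E'
from h import *
plan([533.5,-162.6,100],Rt(-12),5)
E
```

```text
total [  1.4 141.7 101.5] rot [ 0.02  2.81 -0.13]
[0.0003, 0.0283, 0.0203, 0.0, 0.56, -0.03]
[0.0001, 0.0283, 0.0203, 0.0, 0.56, -0.03]
[-0.0001, 0.0283, 0.0203, 0.0, 0.56, -0.03]
[-0.0004, 0.0283, 0.0203, 0.0, 0.56, -0.03]
[-0.0006, 0.0283, 0.0203, 0.0, 0.56, -0.03]
```

{"op": "step_arm", "data": {
  "series": [
    [[0,0.0283,0.0203,0,0.56,0,-1],[0,0.0283,0.0203,0,0.56,0,-1],[0,0.0283,0.0203,0,0.56,0,-1],[0,0.0283,0.0203,0,0.56,0,-1],[0,0.0283,0.0203,0,0.56,0,-1],[0,0,0,0,0,0,-1],[0,0,0,0,0,0,-1]]
  ]
}}

```text
time_s: 2.05
tool_pos: [535.9, -166.9, 95.9]
tool_rot: [[-0.202, 0.0, 0.979], [-0.979, -0.001, -0.202], [0.001, -1.0, 0.0]]
ft_force: [-1.2, 0.5, 0.6]
gripper_width: 87.7
```

```bash
python3 - <<'E'
from h import *
st(); snap('wrist','w3'); st(); plan([533.5,-162.6,42],Rt(-12),3)
E
```

```text
t 2.05 p [ 535.9 -166.9   95.9] yaw -11.63 tilt 0.02 roll 0.07 F [-1.16  0.49  0.57] T [ 0.008 -0.018  0.016] w 87.7
t 2.1 p [ 535.8 -167.    96.2] yaw -11.65 tilt 0.05 roll 0.08 F [-0.2  -0.76 -0.14] T [ 0.062  0.04  -0.   ] w 88.1
total [-3.9 54.2 -3.2] rot [-0.05  0.35  0.08]
[-0.0013, 0.0181, -0.0011, -0.02, 0.12, 0.03]
[-0.0013, 0.0181, -0.0011, -0.02, 0.12, 0.03]
[-0.0013, 0.0181, -0.0011, -0.02, 0.12, 0.03]
```

View pics/w3.png

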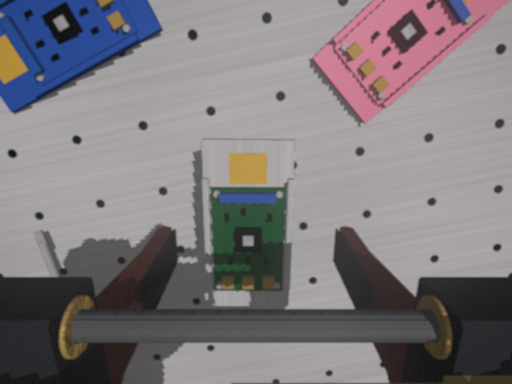

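{"op": "step_arm", "data": {
  "series": [
    [[-0.0013,0.018,-0.001,0,0.1,0,-1],[-0.0013,0.018,-0.001,0,0.1,0,-1],[-0.0013,0.018,-0.001,0,0.1,0,-1],[0,0,0,0,0,0,-1],[0,0,0,0,0,0,0],[0,0,0,0,0,0,0.5],[0,0,0,0,0,0,1],[0,0,0,0,0,0,1]]
  ],
  "squeeze": 25
}}

```text
time_s: 2.9
tool_pos: [534.4, -166.1, 53.0]
tool_rot: [[-0.207, 0.013, 0.978], [-0.978, -0.008, -0.207], [0.005, -1.0, 0.014]]
ft_force: [-0.5, 0.4, -0.9]
gripper_width: 59.3
```

```bash
python3 - <<'E'
from h import *
st()
E
```

```text
t 2.9 p [ 534.4 -166.1   53. ] yaw -11.96 tilt 0.83 roll 0.29 F [-0.55  0.39 -0.93] T [0.117 0.026 0.02 ] w 59.3
```

{"op": "step_arm", "data": {
  "series": [
    [[0,0,0,0,0,0,-0.2],[0,0,0,0,0,0,-0.5],[0,0,0,0,0,0,-0.5]]
  ]
}}

```text
time_s: 3.2
tool_pos: [535.0, -166.4, 53.9]
tool_rot: [[-0.207, 0.015, 0.978], [-0.978, -0.009, -0.207], [0.005, -1.0, 0.016]]
ft_force: [0.9, -0.0, 0.1]
gripper_width: 65.6
```

```bash
python3 - <<'E'
from h import *
st(); snap('wrist','w4'); st();plan([533.5,-162.6,42],Rt(-12),3)
E
```

```text
t 3.2 p [ 535.  -166.4   53.9] yaw -11.94 tilt 0.93 roll 0.31 F [ 0.87 -0.03  0.1 ] T [ 0.054  0.023 -0.04 ] w 65.6
t 3.25 p [ 535.  -166.4   53.9] yaw -11.94 tilt 0.93 roll 0.31 F [0.3  0.53 0.66] T [ 0.052 -0.019 -0.05 ] w 65.7
total [-3.4 11.9 -2.5] rot [-0.93  0.05  0.31]
[-0.0011, 0.004, -0.0008, -0.31, 0.02, 0.1]
[-0.0011, 0.004, -0.0008, -0.31, 0.02, 0.1]
[-0.0011, 0.004, -0.0008, -0.31, 0.02, 0.1]
```

View pics/w4.png

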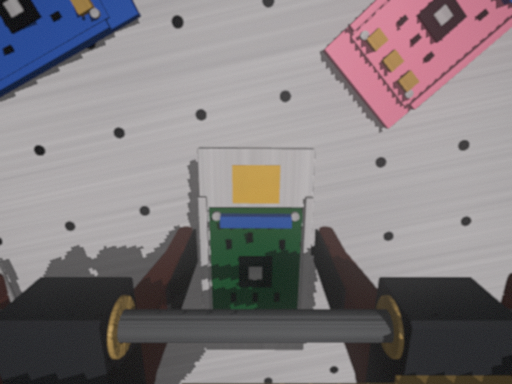

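{"op": "step_arm", "data": {
  "series": [
    [[0,0.005,-0.001,-0.3,0,0.1,-0.5],[0,0.005,-0.001,-0.3,0,0.1,-0.5],[0,0.004,-0.001,-0.3,0,0.1,-0.5],[0,0,0,0,0,0,-0.5]]
  ]
}}

```text
time_s: 3.65
tool_pos: [531.8, -165.7, 38.2]
tool_rot: [[-0.207, -0.002, 0.978], [-0.978, 0.001, -0.207], [-0.0, -1.0, -0.002]]
ft_force: [-1.0, 0.0, -0.6]
gripper_width: 65.7
```

```bash
python3 - <<'E'
from h import *
st()
E
```

```text
t 3.65 p [ 531.8 -165.7   38.2] yaw -11.94 tilt -0.1 roll -0.02 F [-0.97  0.   -0.58] T [0.042 0.001 0.062] w 65.7
```

{"op": "step_arm", "data": {
  "series": [
    [[0,-0.003,0,0,0,0,-0.3],[0,0,0,0,0,0,-0.2],[0,0,0,0,0,0,0.5],[0,0,0,0,0,0,1],[0,0,0,0,0,0,1],[0,0,0,0,0,0,1],[0,0,0,0,0,0,1]]
  ],
  "squeeze": 30
}}

```text
time_s: 4.35
tool_pos: [531.5, -165.5, 41.3]
tool_rot: [[-0.207, -0.002, 0.978], [-0.978, 0.001, -0.207], [-0.001, -1.0, -0.002]]
ft_force: [-0.7, -0.6, -0.9]
gripper_width: 57.7
```

```bash
python3 - <<'E'
from h import *
st()
E
```

```text
t 4.35 p [ 531.5 -165.5   41.3] yaw -11.94 tilt -0.14 roll -0.03 F [-0.68 -0.57 -0.93] T [ 0.075  0.02  -0.028] w 57.7
```

{"op": "step_arm", "data": {
  "series": [
    [[0,-0.02,0,0,0,0,1],[0,-0.04,0,0,0,0,1],[0,-0.04,0,0,0,0,1],[0,-0.04,0,0,0,0,1],[0,-0.02,0,0,0,0,1],[0,0,0,0,0,0,1],[0,0,0,0,0,0,1]]
  ]
}}

```text
time_s: 5.05
tool_pos: [530.3, -165.1, 205.2]
tool_rot: [[-0.207, -0.006, 0.978], [-0.978, 0.003, -0.207], [-0.002, -1.0, -0.007]]
ft_force: [-0.6, -0.5, -1.7]
gripper_width: 57.6
```

```bash
python3 - <<'E'
from h import *
st(); snap('wrist','w5'); st();crop('w5','c5',180,120,340,330,3)
snap('side','s5'); crop('s5','c5s',200,60,400,240,4)
E
```

```text
t 5.05 p [ 530.3 -165.1  205.2] yaw -11.94 tilt -0.4 roll -0.09 F [-0.6  -0.46 -1.69] T [ 0.092 -0.049  0.014] w 57.6
t 5.1 p [ 530.2 -165.   204.8] yaw -11.95 tilt -0.43 roll -0.1 F [ 0.58  0.64 -0.7 ] T [0.031 0.056 0.007] w 57.6
```

View pics/w5.png

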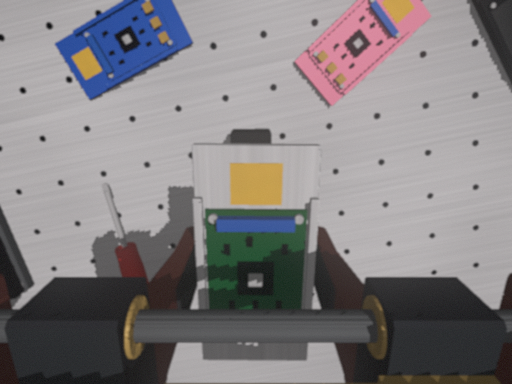

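View pics/c5s.png

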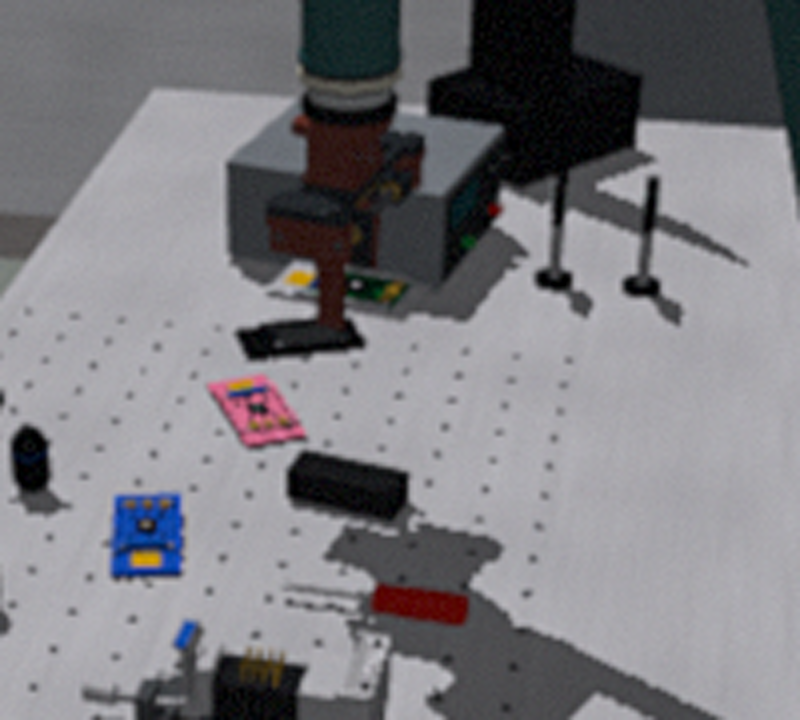

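```bash
python3 - <<'E'
from h import *
crop('w5','c5',185,130,330,215,5);crop('w5','c5b',185,270,330,370,5)
E
```

```text
(no output)
```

View pics/c5.png

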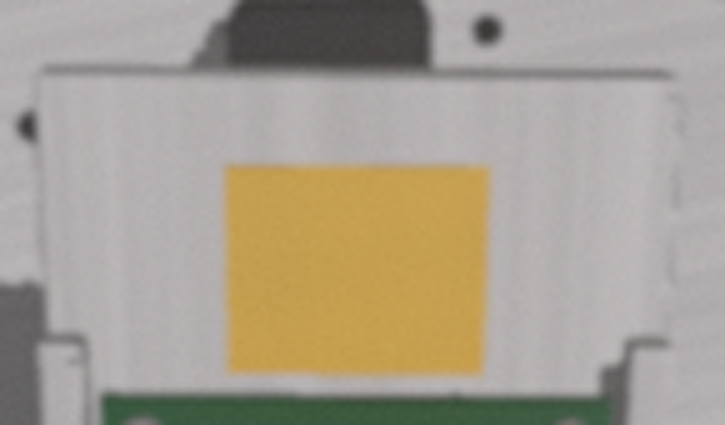

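View pics/c5b.png

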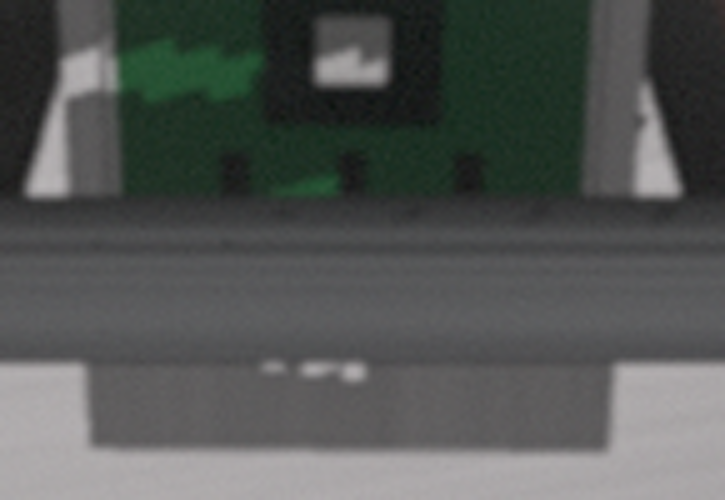

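```bash
cat >> h.py <<'E'
def pnp(c,obj,img):
    obj=np.array(obj,float);img=np.array(img,float)
    ok,rv,tv=cv2.solvePnP(obj,img,K(c),None,flags=cv2.SOLVEPNP_ITERATIVE)
    pr=cv2.projectPoints(obj,rv,tv,K(c),None)[0][:,0]
    R,t=RT(c); Rc=cv2.Rodrigues(rv)[0]
    return R.T@(tv.ravel()-t),R.T@Rc,np.abs(pr-img).max(1)
E
python3 - <<'E'
from h import *
c=load('w5')
a=lambda u,v:(185+u/5,130+v/5); b=lambda u,v:(185+u/5,270+v/5)
obj=[(60,29,6),(60,-29,6),(52,12,6),(52,-12,6),(32,-12,6),(32,12,6),(-60,29,6),(-60,-29,6)]
img=[a(42,74),a(672,75),a(226,166),a(489,166),a(484,374),a(229,374),b(89,448),b(609,450)]
p,R,e=pnp(c,obj,img); print(p,'\n',np.round(R,3),np.round(e,2))
o=arm.get_obs(); T=np.array(o['tool_rot'])
print('origin in tool',np.round(T.T@(p-o['tool_pos']),1)); 
M=T.T@R; print(np.round(M,3)); print('yaw',np.degrees(np.arctan2(R[1,0],R[0,0])),'tilt',np.degrees(np.arcsin(R[2,0])))
E
```

```text
[ 527.07949243 -164.90053979  191.0441427 ] 
 [[ 0.977  0.213  0.021]
 [-0.213  0.977 -0.011]
 [-0.023  0.006  1.   ]] [0.64 1.03 0.34 0.37 0.63 0.83 0.33 0.09]
origin in tool [ 0.6 13.2 -2.6]
[[ 0.006 -1.     0.004]
 [ 0.014 -0.004 -1.   ]
 [ 1.     0.006  0.014]]
yaw -12.309804513144748 tilt -1.326830935491818
```

```bash
python3 - <<'E'
from h import *
plan([430,165,260],Rt(-1,15),12)
E
```

```text
total [-302.2  -53.7 -166.5] rot [ 15.45 -10.91   1.27]
[-0.0252, -0.0045, -0.0139, 1.29, -0.91, 0.11]
[-0.0254, -0.0047, -0.0134, 1.29, -0.91, 0.11]
[-0.0256, -0.005, -0.0129, 1.29, -0.91, 0.11]
[-0.0258, -0.0052, -0.0123, 1.29, -0.91, 0.11]
[-0.026, -0.0054, -0.0118, 1.29, -0.91, 0.11]
[-0.0262, -0.0057, -0.0113, 1.29, -0.91, 0.11]
[-0.0264, -0.0058, -0.0107, 1.29, -0.91, 0.11]
[-0.0266, -0.006, -0.0102, 1.29, -0.91, 0.11]
[-0.0268, -0.0062, -0.0096, 1.29, -0.91, 0.11]
[-0.0269, -0.0064, -0.009, 1.29, -0.91, 0.11]
[-0.0271, -0.0065, -0.0085, 1.29, -0.91, 0.11]
[-0.0272, -0.0066, -0.0079, 1.29, -0.91, 0.11]
```

{"op": "step_arm", "data": {
  "series": [
    [[-0.025,-0.0045,-0.014,1.3,-0.9,0.1,1],[-0.0254,-0.0047,-0.0134,1.3,-0.9,0.1,1],[-0.0256,-0.005,-0.0129,1.3,-0.9,0.1,1],[-0.0258,-0.0052,-0.0123,1.3,-0.9,0.1,1],[-0.026,-0.0054,-0.0118,1.3,-0.9,0.1,1],[-0.0262,-0.0057,-0.0113,1.3,-0.9,0.1,1],[-0.0264,-0.0058,-0.0107,1.3,-0.9,0.1,1],[-0.0266,-0.006,-0.0102,1.3,-0.9,0.1,1],[-0.0268,-0.0062,-0.0096,1.3,-0.9,0.1,1],[-0.027,-0.0064,-0.009,1.3,-0.9,0.1,1],[-0.027,-0.0065,-0.0085,1.3,-0.9,0.1,1],[-0.027,-0.0066,-0.008,1.3,-0.9,0.1,1]]
  ]
}}

```text
time_s: 6.35
tool_pos: [414.7, 173.1, 240.6]
tool_rot: [[-0.02, 0.233, 0.972], [-1.0, -0.004, -0.02], [-0.001, -0.973, 0.233]]
ft_force: [0.9, 0.1, -1.1]
gripper_width: 57.4
```

{"op": "step_arm", "data": {
  "series": [
    [[0,0,0,0,0,0,1],[0,0,0,0,0,0,1]]
  ]
}}

```text
time_s: 6.55
tool_pos: [411.2, 175.3, 237.9]
tool_rot: [[-0.014, 0.227, 0.974], [-1.0, -0.003, -0.014], [0.0, -0.974, 0.228]]
ft_force: [-0.7, -0.6, -1.2]
gripper_width: 57.5
```

```bash
python3 - <<'E'
from h import *
st(); snap('wrist','w6'); st(); plan([430,165,260],Rt(-1,15),2)
E
```

```text
t 6.55 p [411.2 175.3 237.9] yaw -0.81 tilt 13.15 roll 0.01 F [-0.69 -0.57 -1.2 ] T [-0.015  0.138 -0.023] w 57.5
t 6.6 p [411.1 175.  237.7] yaw -0.88 tilt 13.12 roll 0.0 F [-0.37 -0.47 -1.61] T [0.039 0.14  0.004] w 57.5
total [  9.7 -17.4  23.6] rot [ 1.88  0.12 -0.03]
[0.0048, -0.0087, 0.0118, 0.94, 0.06, -0.01]
[0.0048, -0.0085, 0.0119, 0.94, 0.06, -0.01]
```

View pics/w6.png

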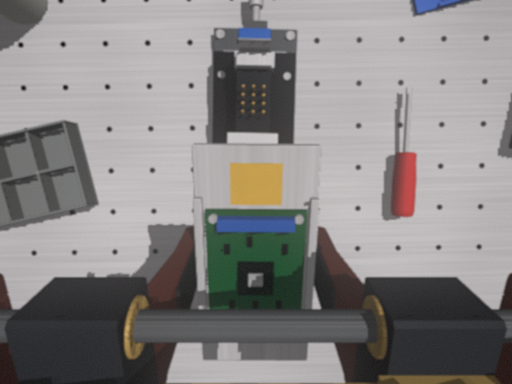

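```bash
python3 - <<'E'
from h import *
crop('w6','c6',200,0,310,150,5)
E
```

```text
(no output)
```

View pics/c6.png

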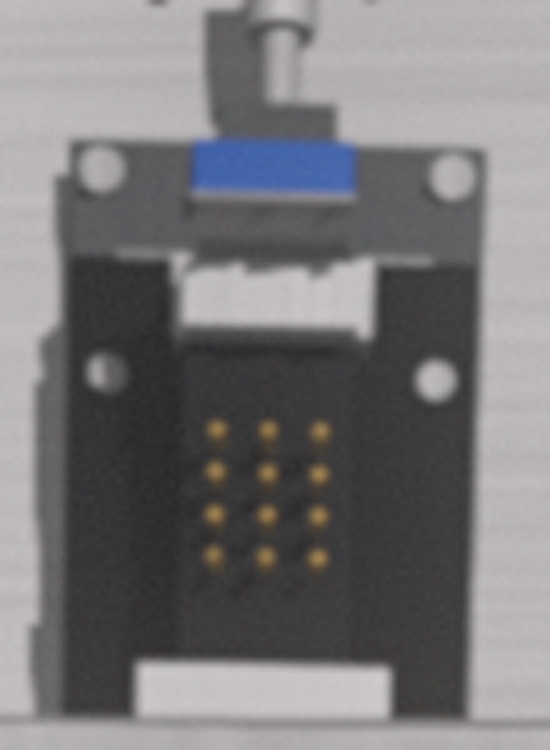

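```bash
python3 - <<'E'
from h import *
c=load('w6'); a=lambda u,v:(200+u/5,v/5)
fp=[atz(c,a(u,430),76) for u in (216,268,320)]; npn=[atz(c,a(u,556),76) for u in (213,265,318)]
print('pins far',np.round(np.mean(fp,0),1),'near',np.round(np.mean(npn,0),1)); pc=(np.mean(fp,0)+np.mean(npn,0))/2
d=np.mean(fp,0)-np.mean(npn,0); print('pin c',pc,'len',np.linalg.norm(d),'yaw',np.degrees(np.arctan2(d[1],d[0])), 'cols',np.round(npn,1).tolist())
L=atz(c,a(136,660),70);Rr=atz(c,a(391,664),70); print('ledge end',L,Rr,np.linalg.norm(L-Rr),'yaw',np.degrees(np.arctan2(*(L-Rr)[:2]*[-1,1])))
for n,uv in dict(tabL=(190,190),tabR=(356,195)).items(): print(n,atz(c,a(*uv),95))
for z in (29,):
  for n,uv in dict(fl=(70,142),fr=(485,150)).items(): print(n,atz(c,a(*uv),z))
# carriage side edges z=29
for n,uv in dict(l1=(66,260),l2=(62,712),r1=(480,268),r2=(467,712)).items(): print(n,atz(c,a(*uv),29))
# from top
c=load('top0'); b=lambda u,v:(170+u/5,160+v/5)
print('top: pin',atz(c,b(193,312),76),'lip',atz(c,b(187,420),84), 'ledge end',atz(c,b(193,360),70),'lip front',atz(c,b(187,402),84),'tab',atz(c,b(193,230),100),'far corner',atz(c,b(135,197),29),atz(c,b(270,197),29))
print('mount',[np.round(atz(c,b(*u),29),1) for u in((120,435),(265,437))])
E
```

```text
pins far [536.9 174.9  76. ] near [513.2 175.8  76. ]
pin c [525.0475132  175.37317819  76.        ] len 23.773385023875775 yaw -2.0718973999373365 cols [[513.3, 185.9, 76.0], [513.2, 175.9, 76.0], [513.0, 165.7, 76.0]]
ledge end [494.39404505 201.61511662  70.        ] [492.90134923 151.3560526   70.        ] 50.2812256856056 yaw -1.7011864084763364
tabL [574.18156603 188.2011181   95.        ]
tabR [572.90270371 158.66123611  95.        ]
fl [610.75313553 217.16095261  29.        ]
fr [607.79944213 126.89513882  29.        ]
l1 [585.80876326 218.61766251  29.        ]
l2 [487.83242004 221.81297991  29.        ]
r1 [582.83227584 128.11251861  29.        ]
r2 [486.55177366 131.50981574  29.        ]
top: pin [525.00503737 172.89025755  76.        ] lip [450.57202697 176.93599427  84.        ] ledge end [492.68361479 173.79596944  70.        ] lip front [462.74556461 176.81762657  84.        ] tab [577.99046345 170.04249643 100.        ] far corner [614.33772744 217.69486918  29.        ] [611.67568572 121.85909571  29.        ]
mount [array([446.1, 229.2,  29. ]), array([441.9, 128. ,  29. ])]
```

```bash
cat >> h.py <<'E'
YAW=-1.9; STOP=np.array([454.3,177.8]); HK=np.array([0.3,11.5,-62.6])
def hook(): # current hook edge: dist from stop along stage x, lateral, z
    o=arm.get_obs(); h=o['tool_pos']+np.array(o['tool_rot'])@HK
    y=np.radians(YAW); e=np.array([np.cos(y),np.sin(y)]); n=np.array([-e[1],e[0]]); d=h[:2]-STOP
    print('hook: dx',round(d@e,1),'lat',round(d@n,1),'z',round(h[2],1))
def tcp(dx,z,tilt,lat=0):
    y=np.radians(YAW); e=np.array([np.cos(y),np.sin(y)]); n=np.array([-e[1],e[0]])
    R=Rt(YAW,tilt); return np.r_[STOP+dx*e+lat*n,z]-R@HK, R
E
python3 - <<'E'
from h import *
hook(); p,R=tcp(12,105,17); print(p); plan(p,R,6)
E
```

```text
hook: dx -101.4 lat -5.6 z 212.3
[522.77468814 175.82862567 134.29997341]
total [ -2.6 126.1  85.2] rot [ 3.88  0.99 -0.26]
[-0.0004, 0.021, 0.0142, 0.65, 0.16, -0.04]
[-0.0005, 0.0212, 0.014, 0.65, 0.16, -0.04]
[-0.0005, 0.0213, 0.0137, 0.65, 0.16, -0.04]
[-0.0006, 0.0215, 0.0135, 0.65, 0.16, -0.04]
[-0.0007, 0.0216, 0.0132, 0.65, 0.16, -0.04]
[-0.0007, 0.0218, 0.013, 0.65, 0.16, -0.04]
```

{"op": "step_arm", "data": {
  "series": [
    [[-0.0004,0.021,0.0142,0.65,0.16,0,1],[-0.0005,0.021,0.014,0.65,0.16,0,1],[-0.0005,0.021,0.0137,0.65,0.16,0,1],[-0.0006,0.0215,0.0135,0.65,0.16,0,1],[-0.0006,0.015,0.012,0.65,0.16,0,1],[0,0.008,0.005,0.5,0.1,0,1],[0,0.002,0.002,0,0,0,1],[0,0,0,0,0,0,1]]
  ]
}}

```text
time_s: 7.4
tool_pos: [515.6, 165.3, 142.1]
tool_rot: [[-0.044, 0.283, 0.958], [-0.999, -0.012, -0.042], [-0.0, -0.959, 0.284]]
ft_force: [-0.0, 0.0, -0.8]
gripper_width: 57.9
```

```bash
python3 - <<'E'
from h import *
st(); hook(); snap('side','s7'); crop('s7','c7',200,150,340,270,5);  p,R=tcp(12,78,17); print(p); plan(p,R,4)
E
```

```text
t 7.4 p [515.6 165.3 142.1] yaw -2.52 tilt 16.48 roll -0.02 F [-0.04  0.03 -0.84] T [0.072 0.139 0.027] w 57.9
hook: dx 4.9 lat -10.2 z 113.4
[522.77468814 175.82862567 107.29997341]
total [-10.8  35.6  -3.2] rot [ 0.51 -0.59  0.16]
[-0.0027, 0.0089, -0.0008, 0.13, -0.15, 0.04]
[-0.0027, 0.0089, -0.0008, 0.13, -0.15, 0.04]
[-0.0027, 0.0089, -0.0008, 0.13, -0.15, 0.04]
[-0.0027, 0.0089, -0.0008, 0.13, -0.15, 0.04]
```

View pics/c7.png

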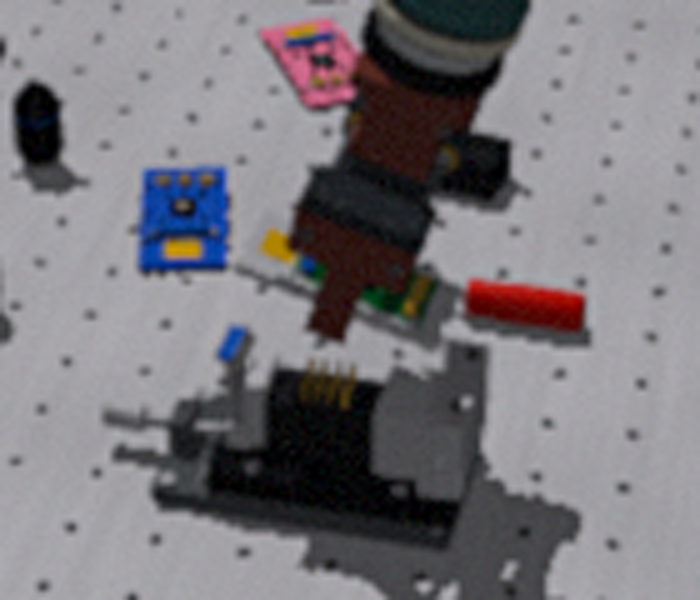

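{"op": "step_arm", "data": {
  "series": [
    [[-0.003,0,0.002,0.1,-0.2,0,1],[-0.004,0.001,0.003,0.2,-0.3,0,1],[-0.003,0.001,0.002,0.2,-0.1,0,1],[-0.001,0,0,0,0,0,1],[0,0,0,0,0,0,1]]
  ]
}}

```text
time_s: 7.95
tool_pos: [523.2, 177.7, 144.9]
tool_rot: [[-0.032, 0.295, 0.955], [-0.999, -0.011, -0.03], [0.002, -0.955, 0.296]]
ft_force: [-0.1, -0.4, -1.2]
gripper_width: 57.9
```

```bash
python3 - <<'E'
from h import *
st(); hook();  p,R=tcp(13,80,17); print(p); plan(p,R,4)
E
```

```text
t 7.95 p [523.2 177.7 144.9] yaw -1.79 tilt 17.2 roll 0.11 F [-0.1  -0.41 -1.23] T [ 0.014  0.169 -0.104] w 57.9
hook: dx 12.5 lat 1.7 z 115.4
[523.77413836 175.79547049 109.29997341]
total [ 1.8 34.2 -9.9] rot [-0.2   0.11  0.09]
[0.0004, 0.0085, -0.0025, -0.05, 0.03, 0.02]
[0.0004, 0.0085, -0.0025, -0.05, 0.03, 0.02]
[0.0005, 0.0085, -0.0025, -0.05, 0.03, 0.02]
[0.0005, 0.0086, -0.0025, -0.05, 0.03, 0.02]
```

{"op": "step_arm", "data": {
  "series": [
    [[0.0005,0.007,-0.002,0,0,0,1],[0.0005,0.009,-0.0025,0,0,0,1],[0.0005,0.009,-0.0025,0,0,0,1],[0.0005,0.006,-0.002,0,0,0,1],[0,0.003,-0.001,0,0,0,1],[0,0,0,0,0,0,1]]
  ]
}}

```text
time_s: 8.55
tool_pos: [522.5, 175.2, 105.3]
tool_rot: [[-0.032, 0.293, 0.956], [-0.999, -0.012, -0.029], [0.003, -0.956, 0.293]]
ft_force: [-0.7, 0.1, -1.3]
gripper_width: 57.6
```

```bash
python3 - <<'E'
from h import *
st(); hook(); snap('side','s8'); crop('s8','c8',200,150,340,270,5);  p,R=tcp(12,73.5,17); print(p); plan(p,R,2)
E
```

```text
t 8.55 p [522.5 175.2 105.3] yaw -1.76 tilt 17.07 roll 0.15 F [-0.66  0.1  -1.31] T [-0.011  0.262  0.004] w 57.6
hook: dx 11.8 lat -0.8 z 75.9
[522.77468814 175.82862567 102.79997341]
total [-0.6  2.6 -0.7] rot [-0.08  0.13  0.11]
[-0.0003, 0.0013, -0.0003, -0.04, 0.07, 0.06]
[-0.0003, 0.0013, -0.0003, -0.04, 0.07, 0.06]
```

View pics/c8.png

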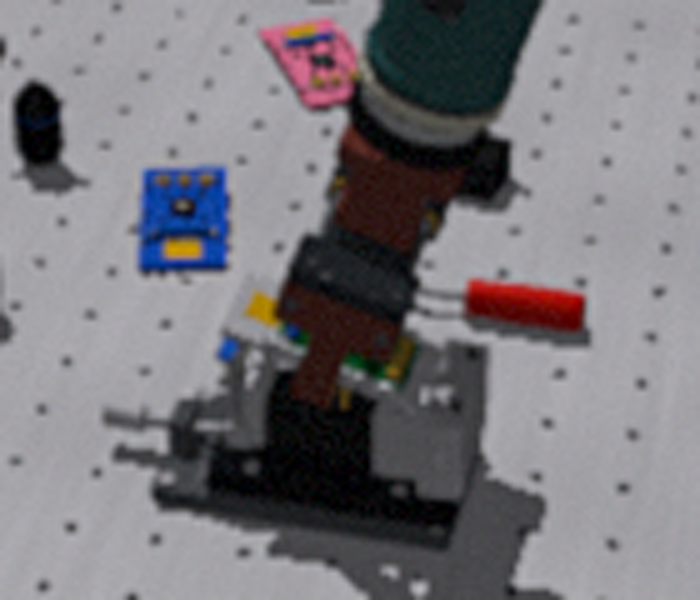

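{"op": "step_arm", "data": {
  "series": [
    [[-0.0003,0.0015,-0.0004,0,0.07,0,1],[-0.0003,0.0015,-0.0004,0,0.07,0,1],[0,0.001,-0.0003,0,0,0,1]]
  ]
}}

```text
time_s: 8.9
tool_pos: [523.5, 176.0, 101.8]
tool_rot: [[-0.034, 0.295, 0.955], [-0.999, -0.011, -0.032], [0.001, -0.955, 0.295]]
ft_force: [-0.6, 0.4, -0.8]
gripper_width: 57.6
```

```bash
python3 - <<'E'
from h import *
st(); hook()
E
```

```text
t 8.9 p [523.5 176.  101.8] yaw -1.93 tilt 17.17 roll 0.07 F [-0.56  0.44 -0.77] T [ 0.047  0.131 -0.021] w 57.6
hook: dx 12.8 lat 0.2 z 72.3
```

{"op": "step_arm", "data": {
  "series": [
    [[0,0.0008,-0.0005,0,0,0,1],[0,0.0008,-0.0005,0,0,0,1]]
  ]
}}

```text
time_s: 9.1
tool_pos: [523.3, 176.2, 100.2]
tool_rot: [[-0.034, 0.296, 0.955], [-0.999, -0.011, -0.032], [0.001, -0.955, 0.296]]
ft_force: [-0.4, -0.7, -0.9]
gripper_width: 57.8
```

```bash
python3 - <<'E'
from h import *
st(); hook()
E
```

```text
t 9.1 p [523.3 176.2 100.2] yaw -1.93 tilt 17.22 roll 0.06 F [-0.42 -0.66 -0.88] T [ 0.049  0.157 -0.008] w 57.8
hook: dx 12.6 lat 0.4 z 70.7
```

{"op": "step_arm", "data": {
  "series": [
    [[0,0.0008,-0.0005,0,0,0,1],[0,0.0008,-0.0004,0,0,0,1]]
  ]
}}

```text
time_s: 9.3
tool_pos: [523.0, 176.3, 98.5]
tool_rot: [[-0.034, 0.296, 0.955], [-0.999, -0.011, -0.032], [0.001, -0.955, 0.296]]
ft_force: [0.3, -0.2, 0.6]
gripper_width: 57.8
```

```bash
python3 - <<'E'
from h import *
st(); hook()
E
```

```text
t 9.3 p [523.  176.3  98.5] yaw -1.93 tilt 17.24 roll 0.06 F [ 0.27 -0.2   0.56] T [ 0.011  0.172 -0.023] w 57.8
hook: dx 12.4 lat 0.4 z 68.9
```

{"op": "step_arm", "data": {
  "series": [
    [[0,0.0007,-0.0003,0,0,0,1]]
  ]
}}

```text
time_s: 9.4
tool_pos: [523.2, 176.3, 97.9]
tool_rot: [[-0.034, 0.297, 0.954], [-0.999, -0.011, -0.032], [0.001, -0.955, 0.297]]
ft_force: [-0.3, -0.2, 3.0]
gripper_width: 57.7
```

```bash
python3 - <<'E'
from h import *
st(); hook()
snap('wrist','w9')
E
```

```text
t 9.4 p [523.2 176.3  97.9] yaw -1.92 tilt 17.28 roll 0.05 F [-0.31 -0.25  2.99] T [-0.079  0.253  0.025] w 57.7
hook: dx 12.6 lat 0.5 z 68.3
```

View pics/w9.png

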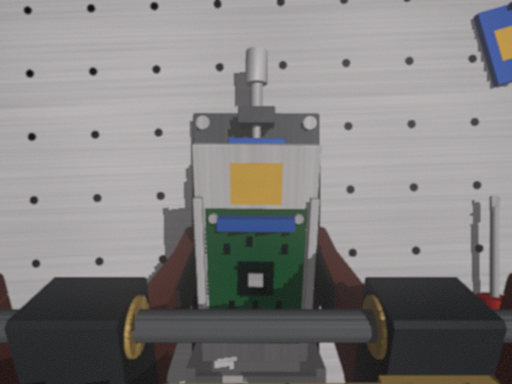

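```bash
python3 - <<'E'
from h import *
crop('w9','c9',165,290,345,384,4); snap('side','s9'); crop('s9','c9s',235,185,305,245,10)
E
```

```text
(no output)
```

View pics/c9.png

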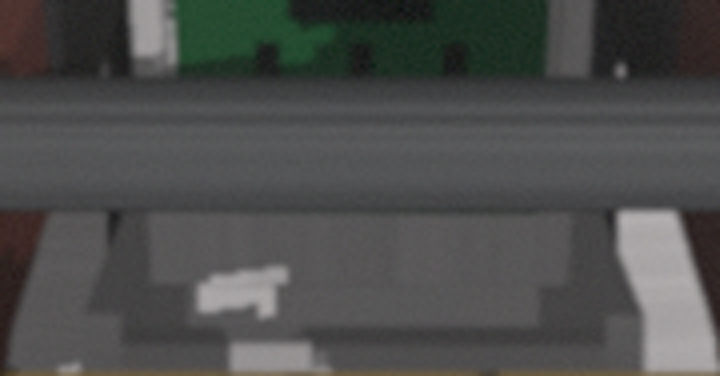

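View pics/c9s.png

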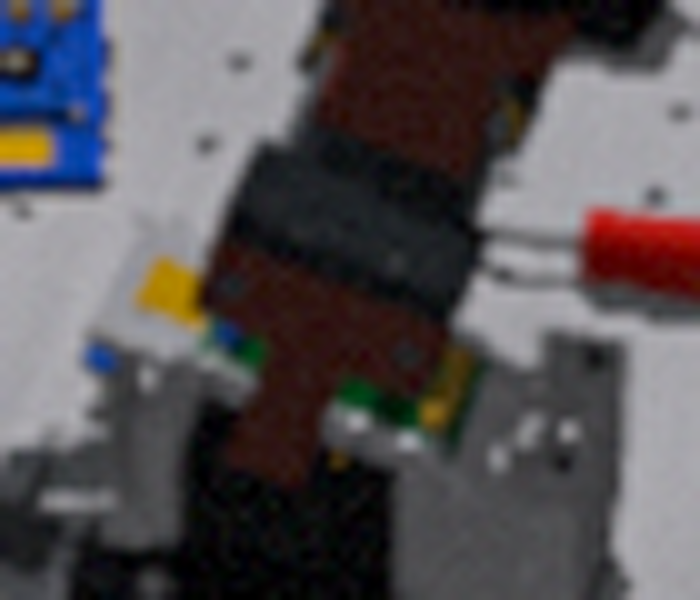

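{"op": "step_arm", "data": {
  "series": [
    [[0,-0.0008,0.0002,0,0,0,1],[0,-0.0006,-0.0015,0,0,0,1],[0,-0.0006,-0.0019,0,0,0,1],[0,-0.0006,-0.0019,0,0,0,1]]
  ]
}}

```text
time_s: 9.9
tool_pos: [517.0, 176.4, 98.8]
tool_rot: [[-0.034, 0.296, 0.955], [-0.999, -0.011, -0.032], [0.001, -0.955, 0.296]]
ft_force: [0.2, 1.3, -1.1]
gripper_width: 57.9
```

```bash
python3 - <<'E'
from h import *
st(); hook()
E
```

```text
t 9.9 p [517.  176.4  98.8] yaw -1.95 tilt 17.24 roll 0.05 F [ 0.21  1.26 -1.1 ] T [0.016 0.215 0.02 ] w 57.9
hook: dx 6.3 lat 0.4 z 69.2
```

{"op": "step_arm", "data": {
  "series": [
    [[0,-0.0003,-0.001,0,0,0,1],[0,-0.0003,-0.001,0,0,0,1]]
  ]
}}

```text
time_s: 10.1
tool_pos: [514.3, 176.5, 98.6]
tool_rot: [[-0.034, 0.296, 0.955], [-0.999, -0.011, -0.032], [0.001, -0.955, 0.296]]
ft_force: [0.5, 0.2, -1.0]
gripper_width: 57.6
```

```bash
python3 - <<'E'
from h import *
st(); hook()
E
```

```text
t 10.1 p [514.3 176.5  98.6] yaw -1.94 tilt 17.21 roll 0.06 F [ 0.45  0.19 -1.04] T [ 0.023  0.15  -0.02 ] w 57.6
hook: dx 3.6 lat 0.4 z 69.1
```

{"op": "step_arm", "data": {
  "series": [
    [[0,-0.0002,-0.0007,0,0,0,1],[0,-0.0002,-0.0006,0,0,0,1]]
  ]
}}

```text
time_s: 10.3
tool_pos: [512.8, 176.6, 98.6]
tool_rot: [[-0.034, 0.296, 0.955], [-0.999, -0.011, -0.032], [0.001, -0.955, 0.296]]
ft_force: [2.4, 0.3, -1.5]
gripper_width: 57.5
```

```bash
python3 - <<'E'
from h import *
st(); hook()
E
```

```text
t 10.3 p [512.8 176.6  98.6] yaw -1.93 tilt 17.23 roll 0.05 F [ 2.36  0.29 -1.47] T [ 0.01  -0.042  0.031] w 57.5
hook: dx 2.1 lat 0.4 z 69.1
```

{"op": "step_arm", "data": {
  "series": [
    [[0,0.0005,0,0,0,0,1],[0,0.0006,0,0,0,0,1]]
  ]
}}

```text
time_s: 10.5
tool_pos: [513.2, 176.6, 97.8]
tool_rot: [[-0.034, 0.296, 0.955], [-0.999, -0.011, -0.032], [0.001, -0.955, 0.296]]
ft_force: [-2.0, 0.1, 2.9]
gripper_width: 57.4
```

```bash
python3 - <<'E'
from h import *
st(); hook(); p,R=tcp(2.2,68.6,10,0.2); plan(p,R,8)
E
```

```text
t 10.5 p [513.2 176.6  97.8] yaw -1.93 tilt 17.24 roll 0.05 F [-1.96  0.12  2.88] T [-0.013  0.445 -0.042] w 57.4
hook: dx 2.5 lat 0.5 z 68.2
total [0.2 7.5 0.7] rot [-7.24 -0.03  0.06]
[0.0, 0.0009, 0.0001, -0.91, -0.0, 0.01]
[0.0, 0.0009, 0.0001, -0.91, -0.0, 0.01]
[0.0, 0.0009, 0.0001, -0.91, -0.0, 0.01]
[0.0, 0.0009, 0.0001, -0.91, -0.0, 0.01]
[0.0, 0.0009, 0.0002, -0.91, -0.0, 0.01]
[0.0, 0.0009, 0.0002, -0.91, -0.0, 0.01]
[0.0, 0.0009, 0.0002, -0.91, -0.0, 0.01]
[0.0, 0.0009, 0.0002, -0.91, -0.0, 0.01]
```

{"op": "step_arm", "data": {
  "series": [
    [[0,0,0,0,0,0,1],[0,0.0008,0.0001,-0.9,0,0,1],[0,0.0009,0.0001,-0.9,0,0,1],[0,0.0009,0.0001,-0.9,0,0,1]]
  ]
}}

```text
time_s: 10.9
tool_pos: [514.3, 176.7, 95.5]
tool_rot: [[-0.033, 0.248, 0.968], [-0.999, -0.009, -0.032], [0.001, -0.969, 0.248]]
ft_force: [-0.7, -0.5, 0.7]
gripper_width: 57.8
```

```bash
python3 - <<'E'
from h import *
st(); hook(); p,R=tcp(2.2,68.6,10,0.2); plan(p,R,4)
E
```

```text
t 10.9 p [514.3 176.7  95.5] yaw -1.89 tilt 14.38 roll 0.05 F [-0.65 -0.5   0.72] T [-0.087  0.182 -0.003] w 57.8
hook: dx 2.3 lat 0.5 z 68.9
total [0.3 5.  0.6] rot [-4.38  0.01  0.05]
[0.0001, 0.0013, 0.0001, -1.1, 0.0, 0.01]
[0.0001, 0.0013, 0.0002, -1.1, 0.0, 0.01]
[0.0001, 0.0013, 0.0002, -1.1, 0.0, 0.01]
[0.0001, 0.0013, 0.0002, -1.1, 0.0, 0.01]
```

{"op": "step_arm", "data": {
  "series": [
    [[0,0.0012,0.0001,-1.0,0,0,1],[0,0.0012,0.0001,-1.0,0,0,1],[0,0.0012,0.0001,-1.0,0,0,1]]
  ]
}}

```text
time_s: 11.2
tool_pos: [515.8, 176.6, 91.9]
tool_rot: [[-0.033, 0.192, 0.981], [-0.999, -0.007, -0.033], [0.001, -0.981, 0.193]]
ft_force: [-0.8, 0.0, 1.9]
gripper_width: 57.8
```

```bash
python3 - <<'E'
from h import *
st(); hook(); p,R=tcp(2.2,68.4,9,0.2); plan(p,R,4); snap('side','s10'); crop('s10','c10',235,185,305,245,10)
E
```

```text
t 11.2 p [515.8 176.6  91.9] yaw -1.91 tilt 11.1 roll 0.04 F [-0.8   0.05  1.86] T [-0.068  0.292 -0.003] w 57.8
hook: dx 2.3 lat 0.5 z 68.5
total [0.3 2.4 0.2] rot [-2.1  -0.01  0.04]
[0.0001, 0.0006, 0.0001, -0.52, -0.0, 0.01]
[0.0001, 0.0006, 0.0001, -0.52, -0.0, 0.01]
[0.0001, 0.0006, 0.0001, -0.52, -0.0, 0.01]
[0.0001, 0.0006, 0.0001, -0.52, -0.0, 0.01]
```

View pics/c10.png

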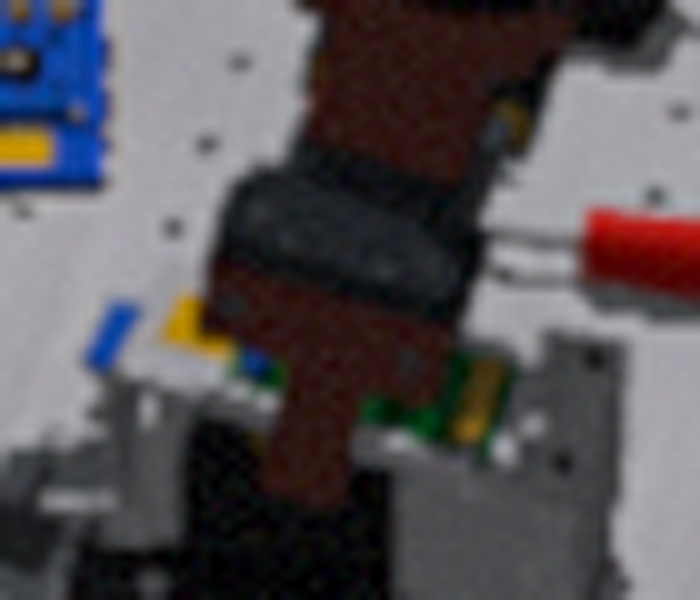

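{"op": "step_arm", "data": {
  "series": [
    [[0.0001,0.0006,0.0001,-0.6,0,0,1],[0.0001,0.0006,0.0001,-0.6,0,0,1]]
  ]
}}

```text
time_s: 11.45
tool_pos: [516.7, 176.5, 90.6]
tool_rot: [[-0.034, 0.17, 0.985], [-0.999, -0.006, -0.034], [0.0, -0.986, 0.17]]
ft_force: [-0.2, 0.1, 1.8]
gripper_width: 57.6
```

```bash
python3 - <<'E'
from h import *
st(); hook(); p,R=tcp(2.2,68.4,8,0.2); plan(p,R,4)
E
```

```text
t 11.45 p [516.7 176.5  90.6] yaw -1.95 tilt 9.77 roll 0.01 F [-0.18  0.14  1.82] T [0.086 0.298 0.002] w 57.6
hook: dx 2.7 lat 0.5 z 68.6
total [ 0.3  2.  -0.2] rot [-1.77 -0.05  0.02]
[0.0001, 0.0005, -0.0, -0.44, -0.01, 0.0]
[0.0001, 0.0005, -0.0, -0.44, -0.01, 0.0]
[0.0001, 0.0005, -0.0, -0.44, -0.01, 0.0]
[0.0001, 0.0005, -0.0, -0.44, -0.01, 0.0]
```

{"op": "step_arm", "data": {
  "series": [
    [[0.0001,0.0005,-0.0002,-0.5,0,0,1],[0.0001,0.0005,-0.0002,-0.5,0,0,1]]
  ]
}}

```text
time_s: 11.65
tool_pos: [517.0, 176.5, 89.6]
tool_rot: [[-0.034, 0.152, 0.988], [-0.999, -0.005, -0.034], [-0.0, -0.988, 0.152]]
ft_force: [0.3, 0.1, 1.7]
gripper_width: 57.7
```

```bash
python3 - <<'E'
from h import *
st(); hook(); p,R=tcp(2.2,68.4,8,0.2); plan(p,R,4)
E
```

```text
t 11.65 p [517.  176.5  89.6] yaw -1.95 tilt 8.74 roll -0.01 F [0.33 0.08 1.66] T [0.039 0.162 0.022] w 57.7
hook: dx 2.6 lat 0.5 z 68.7
total [ 0.3  1.1 -0.3] rot [-0.74 -0.05 -0.  ]
[0.0001, 0.0003, -0.0001, -0.19, -0.01, -0.0]
[0.0001, 0.0003, -0.0001, -0.19, -0.01, -0.0]
[0.0001, 0.0003, -0.0001, -0.19, -0.01, -0.0]
[0.0001, 0.0003, -0.0001, -0.19, -0.01, -0.0]
```

{"op": "step_arm", "data": {
  "series": [
    [[0,0,0,0,0,0,0.5],[0,0,0,0,0,0,0],[0,0,0,0,0,0,-0.5],[0,0,0,0,0,0,-0.5],[0,0,0,0,0,0,-0.6]]
  ]
}}

```text
time_s: 12.15
tool_pos: [516.7, 176.4, 89.2]
tool_rot: [[-0.034, 0.151, 0.988], [-0.999, -0.005, -0.033], [0.0, -0.989, 0.151]]
ft_force: [0.4, 0.2, -0.5]
gripper_width: 69.4
```

```bash
python3 - <<'E'
from h import *
st(); hook(); snap('wrist','w11')
E
```

```text
t 12.15 p [516.7 176.4  89.2] yaw -1.94 tilt 8.69 roll 0.01 F [ 0.36  0.23 -0.47] T [0.029 0.069 0.015] w 69.4
hook: dx 2.2 lat 0.4 z 68.4
```

View pics/w11.png

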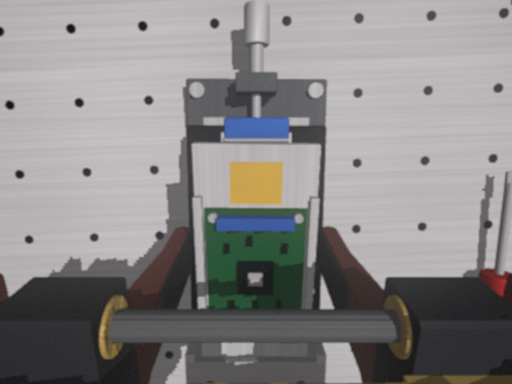

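{"op": "step_arm", "data": {
  "series": [
    [[0,-0.01,0,0,0,0,-0.6],[0,-0.02,0,0,0,0,-0.6],[0,-0.025,0,0,0,0,-0.6],[0,-0.025,0,0,0,0,-0.6],[0,-0.01,0,0,0,0,0.5],[0,0,0,0,0,0,1],[0,0,0,0,0,0,1],[0,0,0,0,0,0,1]]
  ]
}}

```text
time_s: 13.0
tool_pos: [501.1, 176.6, 182.2]
tool_rot: [[-0.034, 0.149, 0.988], [-0.999, -0.006, -0.033], [0.001, -0.989, 0.149]]
ft_force: [0.7, 0.3, -0.6]
gripper_width: 41.7
```

```bash
python3 - <<'E'
from h import *
st(); snap('wrist','w12'); st()
E
```

```text
t 13.0 p [501.1 176.6 182.2] yaw -1.92 tilt 8.59 roll 0.03 F [ 0.72  0.31 -0.55] T [ 0.022  0.043 -0.003] w 41.7
t 13.05 p [500.9 176.5 182. ] yaw -1.92 tilt 8.55 roll 0.04 F [-0.38  1.24  0.07] T [0.043 0.08  0.014] w 37.4
```

View pics/w12.png

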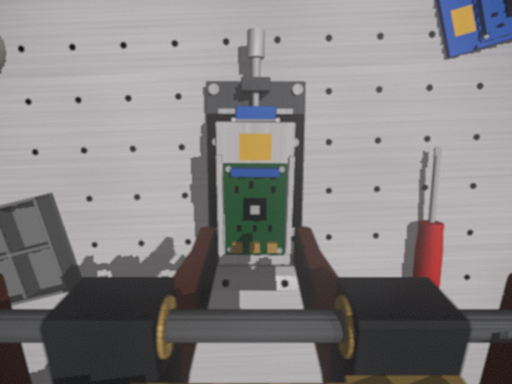

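```bash
python3 - <<'E'
from h import *
crop('w12','c12',200,70,310,220,5)
c=load('w12'); y=np.radians(YAW); e=np.array([np.cos(y),np.sin(y)]); n=np.array([-e[1],e[0]])
q=atz(c,(255.5,147.5),91)[:2]-STOP; print('mark dx',q@e,'lat',q@n)
for uv in [(216,122.5),(295.5,123)]:
  q=atz(c,uv,93.5)[:2]-STOP; print('far corners',q@e,'lat',q@n)
E
```

```text
mark dx 102.18894443062172 lat -0.05509963196553582
far corners 120.08695257100989 lat 28.39956813632325
far corners 119.70559028532021 lat -28.887375771833984
```

View pics/c12.png

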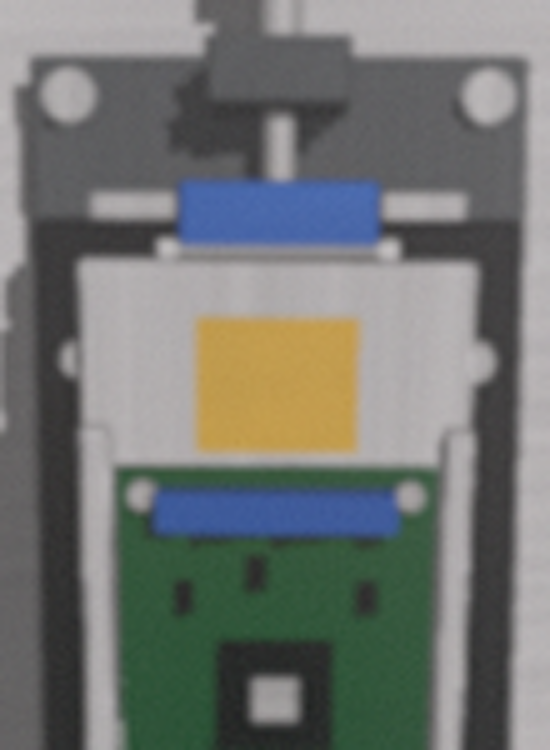

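```bash
python3 - <<'E'
from h import *
y=np.radians(YAW); e=np.array([np.cos(y),np.sin(y)])
p=np.r_[STOP+104*e,145]; print(p); plan(p,Rt(YAW,0),6)
E
```

```text
[558.24282246 174.35186145 145.        ]
total [ 0.2 45.1 51.3] rot [-8.55 -0.03  0.04]
[0.0, 0.0075, 0.0085, -1.43, -0.0, 0.01]
[0.0, 0.0073, 0.0087, -1.43, -0.0, 0.01]
[0.0, 0.0071, 0.0089, -1.43, -0.0, 0.01]
[0.0, 0.0069, 0.0091, -1.43, -0.0, 0.01]
[0.0, 0.0066, 0.0092, -1.43, -0.0, 0.01]
[0.0, 0.0064, 0.0094, -1.43, -0.0, 0.01]
```

{"op": "step_arm", "data": {
  "series": [
    [[0,0.0065,0.0085,-1.4,0,0,1],[0,0.0065,0.0087,-1.4,0,0,1],[0,0.0065,0.009,-1.4,0,0,1],[0,0.0065,0.009,-1.4,0,0,1],[0,0.005,0.008,-1.4,0,0,1],[0,0.003,0.004,-0.8,0,0,1],[0,0,0.001,0,0,0,1],[0,0,0,0,0,0,1]]
  ]
}}

```text
time_s: 13.85
tool_pos: [557.7, 173.5, 142.9]
tool_rot: [[-0.035, -0.007, 0.999], [-0.999, -0.002, -0.035], [0.002, -1.0, -0.007]]
ft_force: [0.1, 0.1, 0.3]
gripper_width: 0.6
```

```bash
python3 - <<'E'
from h import *
y=np.radians(YAW); e=np.array([np.cos(y),np.sin(y)])
st(); p=np.r_[STOP+104*e,130]; plan(p,Rt(YAW,0),4); snap('wrist','w13')
E
```

```text
t 13.85 p [557.7 173.5 142.9] yaw -2.01 tilt -0.38 roll 0.11 F [0.07 0.15 0.32] T [0.017 0.027 0.   ] w 0.6
total [-0.9 12.9  0.6] rot [ 0.38 -0.1   0.11]
[-0.0002, 0.0032, 0.0002, 0.1, -0.03, 0.03]
[-0.0002, 0.0032, 0.0001, 0.1, -0.03, 0.03]
[-0.0002, 0.0032, 0.0001, 0.1, -0.03, 0.03]
[-0.0002, 0.0032, 0.0001, 0.1, -0.03, 0.03]
```

View pics/w13.png

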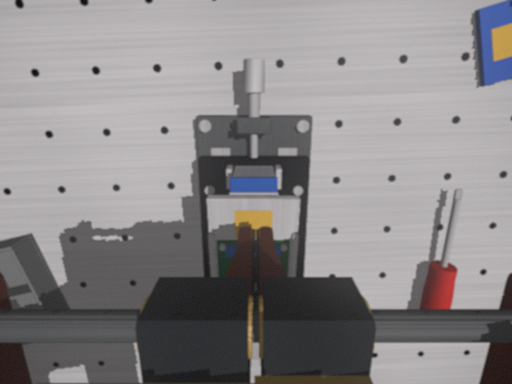

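{"op": "step_arm", "data": {
  "series": [
    [[-0.0002,0.005,0.0002,0.1,0,0,1],[-0.0002,0.006,0.0002,0.1,0,0,1],[-0.0002,0.005,0.0002,0.1,0,0,1],[0,0.003,0,0,0,0,1],[0,0.001,0,0,0,0,1]]
  ]
}}

```text
time_s: 14.4
tool_pos: [556.0, 174.4, 122.1]
tool_rot: [[-0.034, -0.001, 0.999], [-0.999, -0.002, -0.034], [0.002, -1.0, -0.001]]
ft_force: [-0.3, 0.2, 0.3]
gripper_width: 0.6
```

```bash
python3 - <<'E'
from h import *
st()
E
```

```text
t 14.4 p [556.  174.4 122.1] yaw -1.93 tilt -0.05 roll 0.11 F [-0.27  0.22  0.32] T [ 0.013  0.071 -0.014] w 0.6
```

{"op": "step_arm", "data": {
  "series": [
    [[0,0.001,0.001,0,0,0,1],[0,0.0015,0.001,0,0,0,1],[0,0.0015,0.0003,0,0,0,1]]
  ]
}}

```text
time_s: 14.7
tool_pos: [558.5, 174.4, 118.0]
tool_rot: [[-0.034, -0.001, 0.999], [-0.999, -0.002, -0.034], [0.002, -1.0, -0.0]]
ft_force: [-0.1, -0.3, 0.7]
gripper_width: 0.7
```

```bash
python3 - <<'E'
from h import *
st()
E
```

```text
t 14.7 p [558.5 174.4 118. ] yaw -1.92 tilt -0.03 roll 0.1 F [-0.11 -0.29  0.72] T [-0.061  0.04  -0.014] w 0.7
```

{"op": "step_arm", "data": {
  "series": [
    [[0,0.001,0,0,0,0,1],[0,0.001,0,0,0,0,1],[0,0.001,0,0,0,0,1]]
  ]
}}

```text
time_s: 15.0
tool_pos: [558.3, 174.5, 115.1]
tool_rot: [[-0.034, -0.001, 0.999], [-0.999, -0.002, -0.034], [0.002, -1.0, -0.001]]
ft_force: [-2.2, 0.2, 3.8]
gripper_width: 0.4
```

```bash
python3 - <<'E'
from h import *
st()
E
```

```text
t 15.0 p [558.3 174.5 115.1] yaw -1.93 tilt -0.06 roll 0.1 F [-2.17  0.23  3.84] T [ 0.009  0.264 -0.097] w 0.4
```

{"op": "step_arm", "data": {
  "series": [
    [[0,0.001,0,0,0,0,1],[0,0.001,0,0,0,0,1]]
  ]
}}

```text
time_s: 15.2
tool_pos: [558.0, 174.5, 113.3]
tool_rot: [[-0.034, -0.001, 0.999], [-0.999, -0.002, -0.034], [0.002, -1.0, -0.001]]
ft_force: [-1.7, 0.0, 3.8]
gripper_width: 0.5
```

```bash
python3 - <<'E'
from h import *
st()
E
```

```text
t 15.2 p [558.  174.5 113.3] yaw -1.93 tilt -0.08 roll 0.09 F [-1.74  0.04  3.78] T [0.033 0.199 0.029] w 0.5
```

{"op": "step_arm", "data": {
  "series": [
    [[0,0.001,0.0002,0,0,0,1],[0,0.001,0.0001,0,0,0,1],[0,0.001,0.0001,0,0,0,1]]
  ]
}}

```text
time_s: 15.5
tool_pos: [558.5, 174.6, 110.9]
tool_rot: [[-0.034, -0.001, 0.999], [-0.999, -0.001, -0.034], [0.001, -1.0, -0.001]]
ft_force: [-3.1, -0.2, 10.5]
gripper_width: 0.6
```

```bash
python3 - <<'E'
from h import *
st()
E
```

```text
t 15.5 p [558.5 174.6 110.9] yaw -1.93 tilt -0.05 roll 0.08 F [-3.12 -0.22 10.48] T [-0.067  0.441  0.019] w 0.6
```

{"op": "step_arm", "data": {
  "series": [
    [[0,0.0008,0,0,0,0,1],[0,0.0008,0,0,0,0,1]]
  ]
}}

```text
time_s: 15.7
tool_pos: [558.7, 174.6, 110.7]
tool_rot: [[-0.034, -0.0, 0.999], [-0.999, -0.001, -0.034], [0.001, -1.0, -0.0]]
ft_force: [-3.5, -0.7, 11.6]
gripper_width: 0.7
```

```bash
python3 - <<'E'
from h import *
st(); snap('side','s14'); crop('s14','c14',235,185,305,245,10)
E
```

```text
t 15.7 p [558.7 174.6 110.7] yaw -1.92 tilt -0.01 roll 0.08 F [-3.52 -0.7  11.6 ] T [-0.095  0.688 -0.029] w 0.7
```

View pics/c14.png

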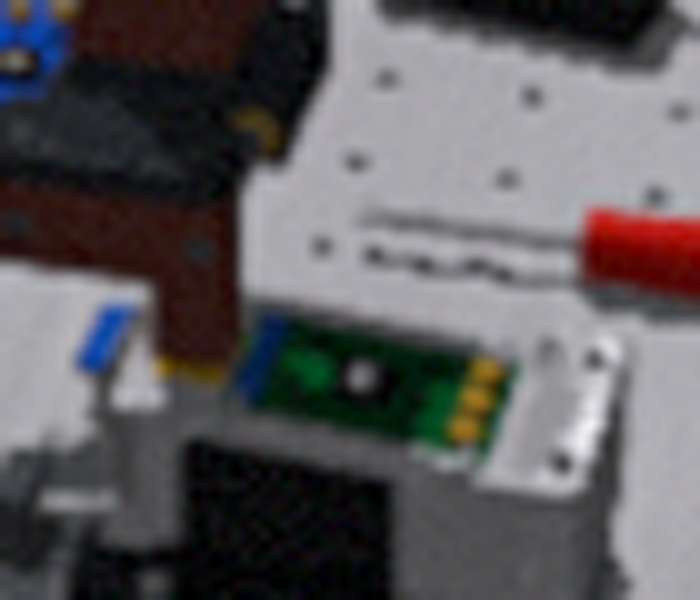

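{"op": "step_arm", "data": {
  "series": [
    [[0,0.001,-0.0002,0,0,0,1],[0,0.001,-0.0002,0,0,0,1]]
  ]
}}

```text
time_s: 15.95
tool_pos: [558.6, 174.6, 110.6]
tool_rot: [[-0.033, 0.001, 0.999], [-0.999, -0.001, -0.033], [0.001, -1.0, 0.001]]
ft_force: [-4.8, -0.1, 12.7]
gripper_width: 0.7
```

```bash
python3 - <<'E'
from h import *
st()
E
```

```text
t 15.95 p [558.6 174.6 110.6] yaw -1.91 tilt 0.07 roll 0.08 F [-4.84 -0.06 12.66] T [-0.113  0.649 -0.018] w 0.7
```

{"op": "step_arm", "data": {
  "series": [
    [[0,0.0003,-0.0004,0,0,0,1],[0,0.0003,-0.0004,0,0,0,1],[0,0.0006,-0.0003,0,0,0,1]]
  ]
}}

```text
time_s: 16.25
tool_pos: [558.2, 174.6, 110.9]
tool_rot: [[-0.033, 0.003, 0.999], [-0.999, -0.001, -0.033], [0.001, -1.0, 0.003]]
ft_force: [-2.4, -0.3, 6.8]
gripper_width: 0.2
```

```bash
python3 - <<'E'
from h import *
st()
E
```

```text
t 16.25 p [558.2 174.6 110.9] yaw -1.9 tilt 0.2 roll 0.07 F [-2.37 -0.33  6.84] T [-0.092  0.315 -0.01 ] w 0.2
```

```bash
python3 - <<'E'
from h import *
snap('wrist','w15'); crop('w15','c15',185,140,325,290,5); st()
E
```

```text
t 16.3 p [558.2 174.6 111. ] yaw -1.9 tilt 0.2 roll 0.07 F [-1.87 -0.04  6.63] T [-0.053  0.263 -0.013] w 0.4
```

View pics/c15.png

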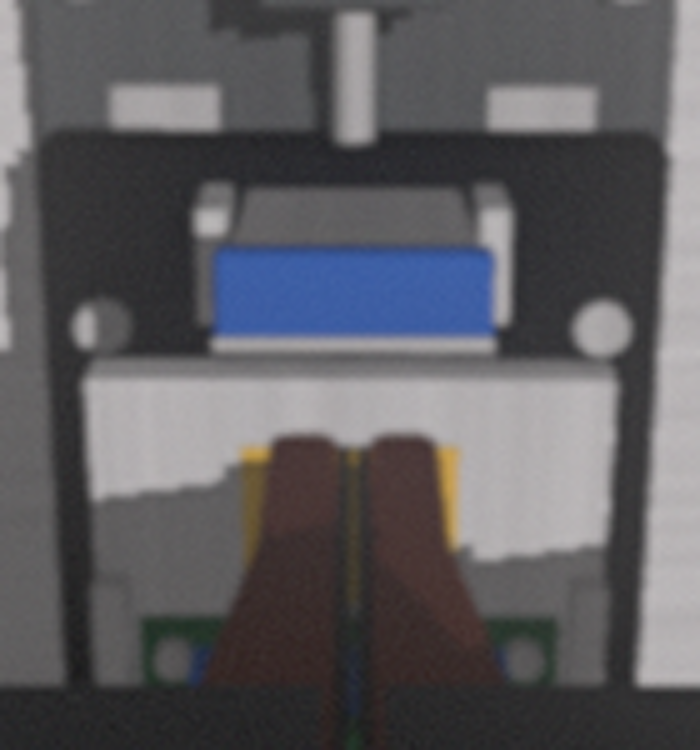

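{"op": "step_arm", "data": {
  "series": [
    [[0,0.0009,0,-0.1,0,0,1],[0,0.0011,-0.0002,0,0,0,1],[0,0.0013,-0.0002,0,0,0,1]]
  ]
}}

```text
time_s: 16.6
tool_pos: [558.6, 174.7, 108.8]
tool_rot: [[-0.033, 0.004, 0.999], [-0.999, -0.001, -0.033], [0.001, -1.0, 0.004]]
ft_force: [-0.2, 0.1, 2.9]
gripper_width: 0.6
```

```bash
python3 - <<'E'
from h import *
st()
E
```

```text
t 16.6 p [558.6 174.7 108.8] yaw -1.9 tilt 0.21 roll 0.05 F [-0.23  0.1   2.87] T [ 0.018  0.136 -0.006] w 0.6
```

{"op": "step_arm", "data": {
  "series": [
    [[0,0.001,0,0,0,0,1],[0,0.001,0,0,0,0,1]]
  ]
}}

```text
time_s: 16.8
tool_pos: [558.7, 174.7, 106.5]
tool_rot: [[-0.033, 0.004, 0.999], [-0.999, -0.001, -0.033], [0.001, -1.0, 0.004]]
ft_force: [-1.7, -0.1, 3.4]
gripper_width: 0.6
```

```bash
python3 - <<'E'
from h import *
st()
E
```

```text
t 16.8 p [558.7 174.7 106.5] yaw -1.9 tilt 0.21 roll 0.05 F [-1.66 -0.11  3.42] T [0.03  0.224 0.006] w 0.6
```

{"op": "step_arm", "data": {
  "series": [
    [[0,0.001,0,0,0,0,1],[0,0.001,0,0,0,0,1]]
  ]
}}

```text
time_s: 17.0
tool_pos: [558.9, 174.7, 104.2]
tool_rot: [[-0.033, 0.004, 0.999], [-0.999, -0.001, -0.033], [0.001, -1.0, 0.004]]
ft_force: [-1.7, -0.1, 1.2]
gripper_width: 0.4
```

```bash
python3 - <<'E'
from h import *
st()
E
```

```text
t 17.0 p [558.9 174.7 104.2] yaw -1.9 tilt 0.22 roll 0.05 F [-1.71 -0.13  1.24] T [-0.014  0.183  0.011] w 0.4
```

{"op": "step_arm", "data": {
  "series": [
    [[0,0.001,0,0,0,0,1],[0,0.0008,0,0,0,0,1]]
  ]
}}

```text
time_s: 17.2
tool_pos: [559.1, 174.7, 102.5]
tool_rot: [[-0.033, 0.004, 0.999], [-0.999, -0.001, -0.033], [0.001, -1.0, 0.004]]
ft_force: [-3.7, -0.0, 11.7]
gripper_width: 0.5
```

```bash
python3 - <<'E'
from h import *
st(); snap('wrist','w16'); crop('w16','c16',185,140,325,290,5); snap('side','s16'); crop('s16','c16s',235,185,305,245,10)
E
```

```text
t 17.2 p [559.1 174.7 102.5] yaw -1.9 tilt 0.23 roll 0.05 F [-3.72 -0.04 11.68] T [-0.062  0.635  0.042] w 0.5
```

View pics/c16.png

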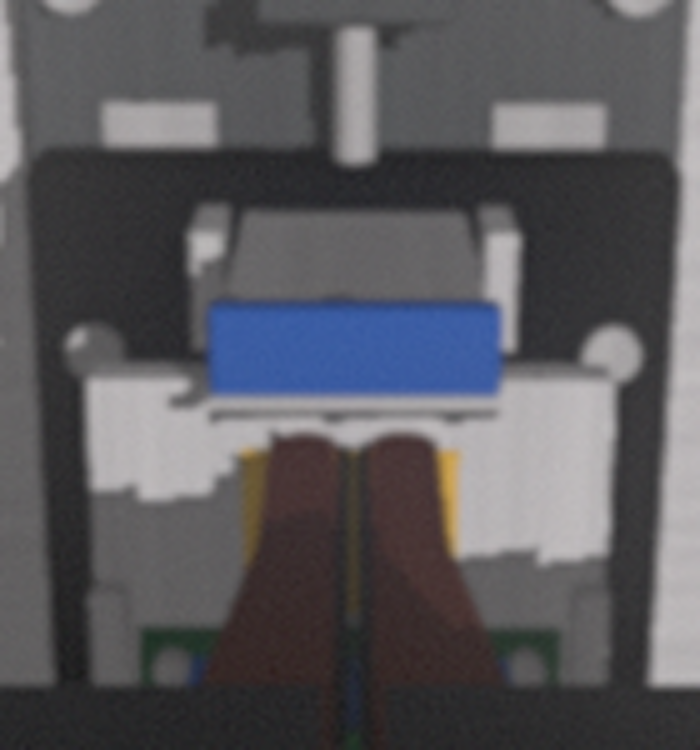

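View pics/c16s.png

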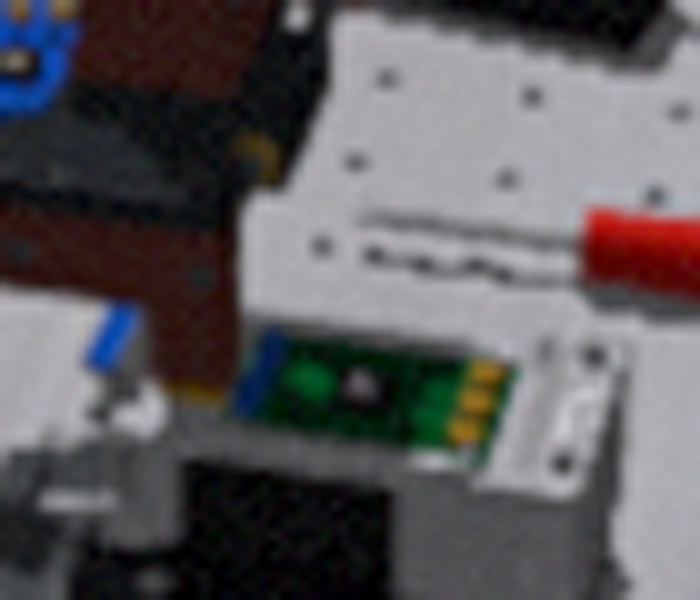

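{"op": "step_arm", "data": {
  "series": [
    [[0,-0.003,0,0,0,0,1],[0,-0.01,0,0,0,0,1],[0,-0.025,0,0,0,0,1],[0,-0.03,-0.015,0,0,0,1],[0,-0.03,-0.025,0,0,0,1],[0,-0.02,-0.025,0,0,0,1],[0,-0.01,-0.02,0,0,0,1],[0,0,0,0,0,0,1],[0,0,0,0,0,0,1]]
  ]
}}

```text
time_s: 18.2
tool_pos: [472.8, 177.6, 236.9]
tool_rot: [[-0.034, 0.008, 0.999], [-0.999, -0.0, -0.034], [0.0, -1.0, 0.008]]
ft_force: [0.2, 0.5, 0.1]
gripper_width: 0.4
```

```bash
python3 - <<'E'
from h import *
st(); snap('wrist','w17'); crop('w17','c17',180,20,330,230,3); snap('side','s17'); crop('s17','c17s',215,175,315,260,7); snap('top','t17')
E
```

```text
t 18.2 p [472.8 177.6 236.9] yaw -1.93 tilt 0.44 roll 0.01 F [0.25 0.46 0.06] T [ 0.012  0.041 -0.032] w 0.4
```

View pics/w17.png

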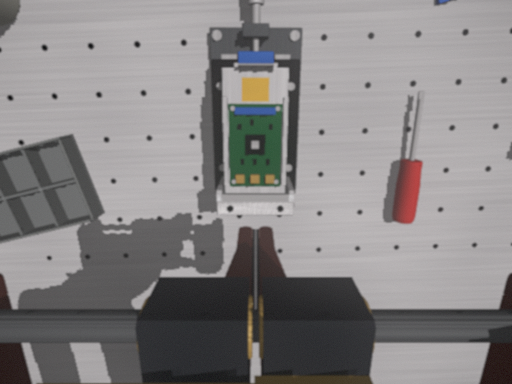

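View pics/c17s.png

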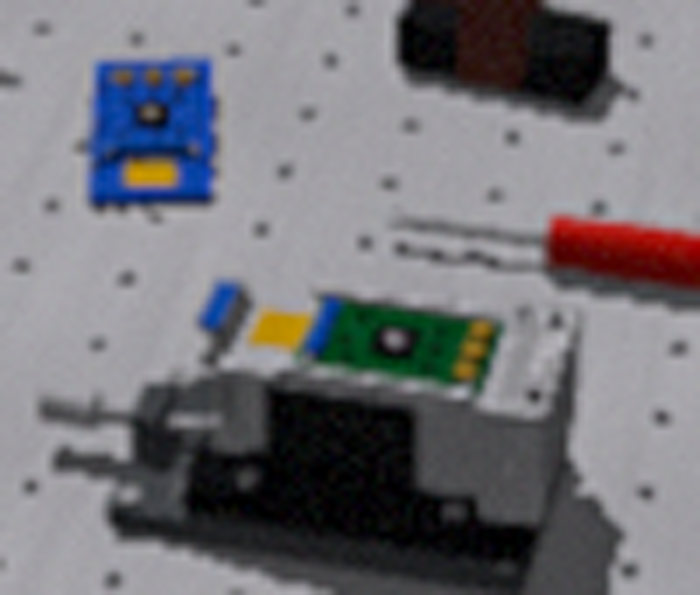

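```bash
python3 - <<'E'
from h import *
crop('w17','c17a',205,40,305,115,7); crop('w17','c17b',205,150,305,220,7)
E
```

```text
(no output)
```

View pics/c17a.png

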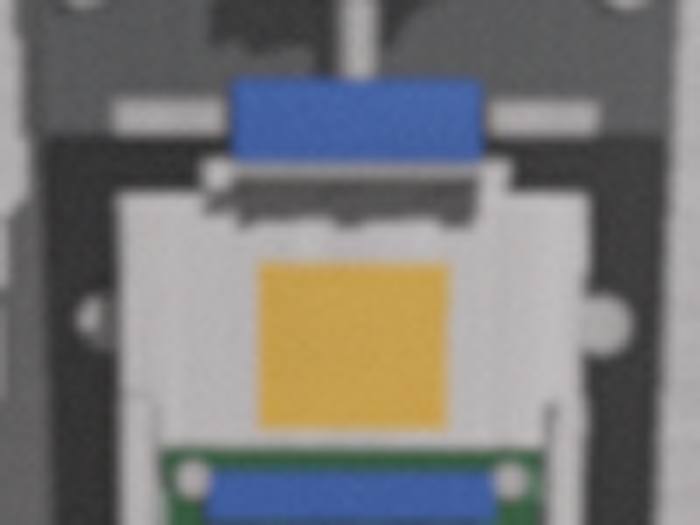

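View pics/c17b.png

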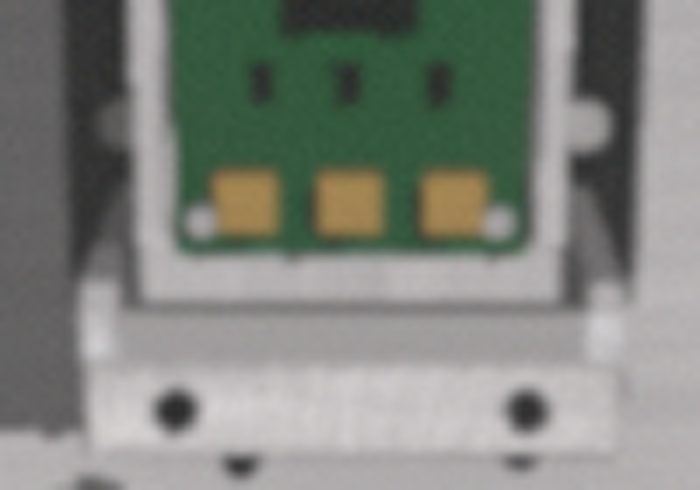

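```bash
python3 - <<'E'
from h import *
c=load('w17'); a=lambda u,v:(205+u/7,40+v/7); b=lambda u,v:(205+u/7,150+v/7)
y=np.radians(YAW); e=np.array([np.cos(y),np.sin(y)]); n=np.array([-e[1],e[0]])
def f(uv,z): q=atz(c,uv,z)[:2]-STOP; return np.round([q@e,q@n],1)
print('far corners',f(a(117,192),79),f(a(590,192),79)); print('yellow',f(a(258,263),79),f(a(449,263),79),f(a(447,428),79),f(a(258,428),79))
print('near sides at lip',f(b(143,300),79),f(b(560,300),79)); print('lip front',f(b(350,302),84),'board near',f(b(350,253),80))
print('tab front',f(a(232,160),95),f(a(483,160),95), 'ref', [np.round((np.array(q)-STOP)@np.c_[e,n],1) for q in [(574.2,188.2),(572.9,158.7)]])
# pnp of the top face
obj=[(60,29,6),(60,-29,6),(52,12,6),(52,-12,6),(32,-12,6),(32,12,6)]
img=[a(117,192),a(590,192),a(258,263),a(449,263),a(447,428),a(258,428)]
# fixed-pose fit of tilt with hook at z: compare reprojection for tilts
for tilt in (0,1,2,4,6,8):
    best=None
    t=np.radians(tilt); 
    R=np.c_[np.r_[e*np.cos(t),np.sin(t)],np.r_[n,0],np.r_[-e*np.sin(t),np.cos(t)]]
    from scipy.optimize import least_squares
    zh=73 if tilt<1.5 else 71
    fun=lambda v:(proj(c,np.array([ (np.r_[STOP+v[0]*e+v[1]*n,zh]+R@(np.array(o)+[60,0,0])) for o in obj+[(-46,22,9)] ])) - np.array(img+[b(176,253)])).ravel()
    s=least_squares(fun,[2,0]); print(tilt,np.round(s.x,1),round(float(np.sqrt(np.mean(s.fun**2))),2))
t0=load('top0');t1=load('t17')
cv2.imwrite('pics/t17d.png',cv2.absdiff(t0['pixels'],t1['pixels'])[:,:,::-1]*2)
E
```

```text
far corners [120.3  29.1] [120.2 -29.1]
yellow [112.   11.8] [112.  -11.9] [ 92.3 -11.8] [92.3 12.1]
near sides at lip [ 7.3 29. ] [  7.3 -28.4]
lip front [8.6 0.5] board near [14.3  0.5]
tab front [122.5  14.1] [122.5 -15. ] ref [array([119.5,  14.4]), array([119.2, -15.2])]
0 [0.3 0.3] 0.58
1 [0.3 0.3] 0.61
2 [0.4 0.3] 0.6
4 [0.7 0.3] 0.69
6 [1.1 0.3] 0.84
8 [1.6 0.3] 1.01
```

View pics/t17d.png

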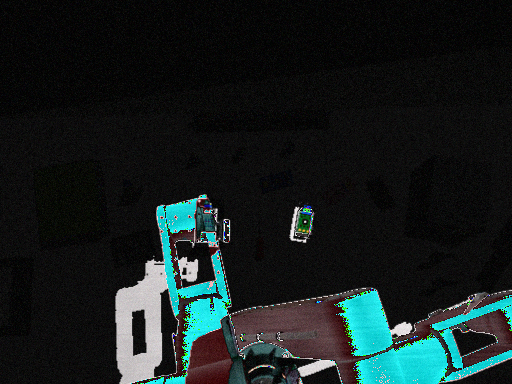

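```bash
python3 - <<'E'
from h import *
y=np.radians(YAW); e=np.array([np.cos(y),np.sin(y)]); n=np.array([-e[1],e[0]])
c6=load('w6');c=load('w17')
for z in (88,92,95,98,101,105):
    r=[]
    for cc,uv in [(c6,(200+273/5,192/5)),(c,(205+358/7,40+160/7)),(c6,(200+273/5,143/5)),(c,(205+358/7,40+80/7)),(load('w9'),(257,144))]:
        q=atz(cc,uv,z)[:2]-STOP; r.append(round(q@e,1))
    print(z,r)
for k in ('w6','w9','w16','w17'):
    R,t=RT(load(k)); print(k,np.round(-R.T@t,0))
crop('w9','c9t',215,100,300,160,8)
E
```

```text
88 [np.float64(122.2), np.float64(123.1), np.float64(130.8), np.float64(131.9), np.float64(129.2)]
92 [np.float64(120.6), np.float64(122.8), np.float64(129.1), np.float64(131.4), np.float64(128.6)]
95 [np.float64(119.4), np.float64(122.5), np.float64(127.8), np.float64(131.0), np.float64(128.1)]
98 [np.float64(118.2), np.float64(122.2), np.float64(126.6), np.float64(130.7), np.float64(127.7)]
101 [np.float64(117.0), np.float64(122.0), np.float64(125.3), np.float64(130.3), np.float64(127.2)]
105 [np.float64(115.5), np.float64(121.6), np.float64(123.6), np.float64(129.8), np.float64(126.6)]
w6 [458. 175. 389.]
w9 [559. 175. 252.]
w16 [639. 172. 239.]
w17 [552. 175. 374.]
```

View pics/c9t.png

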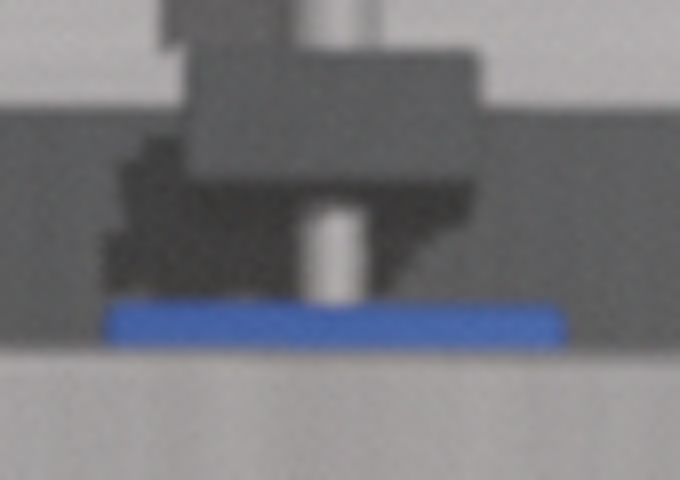

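```bash
python3 - <<'E'
from h import *
plan([411.2,175.3,237.9],Rt(-0.85,13.15),4)
E
```

```text
total [  4.3  -2.4 -61.6] rot [12.83 -1.1   0.17]
[0.0011, -0.0006, -0.0154, 3.21, -0.27, 0.04]
[0.001, -0.0015, -0.0154, 3.21, -0.27, 0.04]
[0.0009, -0.0023, -0.0152, 3.21, -0.27, 0.04]
[0.0008, -0.0032, -0.0151, 3.21, -0.27, 0.04]
```

{"op": "step_arm", "data": {
  "series": [
    [[0.001,-0.001,-0.0154,3.2,-0.27,0,1],[0.001,-0.0015,-0.0154,3.2,-0.27,0,1],[0.001,-0.0025,-0.0152,3.2,-0.27,0,1],[0.001,-0.003,-0.013,2.6,-0.27,0,1],[0,0,0,0,0,0,1],[0,0,0,0,0,0,1]]
  ]
}}

```text
time_s: 18.95
tool_pos: [416.0, 174.4, 234.3]
tool_rot: [[-0.017, 0.218, 0.976], [-1.0, -0.008, -0.016], [0.005, -0.976, 0.218]]
ft_force: [0.3, -0.2, 0.6]
gripper_width: 0.4
```

```bash
python3 - <<'E'
from h import *
st(); snap('wrist','w18'); R,t=RT(load('w18')); print(-R.T@t); st()
crop('w18','c18',200,0,310,150,5)
E
```

```text
t 18.95 p [416.  174.4 234.3] yaw -0.93 tilt 12.61 roll 0.27 F [ 0.28 -0.2   0.63] T [ 0.039  0.125 -0.034] w 0.4
[464.31526565 174.2641061  384.87971434]
t 19.0 p [416.  174.3 234.1] yaw -0.95 tilt 12.57 roll 0.27 F [-0.84 -0.21  0.13] T [0.068 0.092 0.029] w 0.5
```

View pics/c18.png

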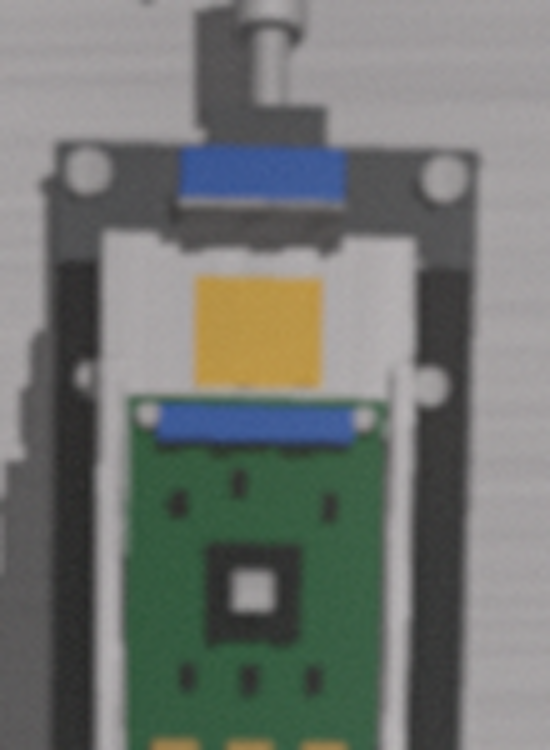

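```bash
python3 - <<'E'
from h import *
y=np.radians(YAW); e=np.array([np.cos(y),np.sin(y)])
for k,bot,topv,far in (('w6',(273,192),(273,143),(273,146)),('w18',(262,201),(262,148),(262,150))):
    c=load(k); print(k,[round((atz(c,(200+u[0]/5,u[1]/5),z)[:2]-STOP)@e,1) for u,z in ((bot,90),(topv,98),(far,29))])
E
```

```text
w6 [np.float64(121.4), np.float64(126.6), np.float64(155.1)]
w18 [np.float64(121.3), np.float64(127.2), np.float64(154.9)]
```

```bash
python3 - <<'E'
from h import *
print(arm.close_job()); st()
E
```

```text
the job is handed in; nothing more can be done
None
the job is handed in; nothing more can be done
```

I took the carrier from the foam, hooked its plain edge under the lip and pressed the yellow mark until the catch snapped over it. Then I let go and handed the job in at about 19 s; the hand-in gave no verdict.

**Forces:**
- I set the tilted edge on the ledge at 3 N and met the stop at 2.4 N.
- Pressing the mark peaked at about 13 N in my readings, then dropped to about 1 N. It rose to 11.7 N when I pressed on down to the front stop.

**Last checks:**
- **Catch:** Pictures from nearly the same viewpoint before and after put the blue tab within 0.6 mm of where it stood when closed. The nose lies over the plate's end.
- **Carrier:** It is under the lip, with its plain edge about 0.3 mm from the estimated stop and 0.3 mm off the centre line. The fit is best at 0° tilt, but 1° and 2° fit almost as well, so level is well supported but not tightly measured.
- **Carriage:** The carriage end was within 0.2 mm of its earlier place.
- **Bench:** Before-and-after pictures from above show nothing moved in the parts the arm does not cover.

**What was off:**
- **First grasp:** I closed the gripper about 11 mm too high and nudged the carrier about 4 mm on the foam, then opened and gripped again.
- **Catch stuck:** It held for several steps at about 12 N until I shifted the fingertips slightly towards the lip.
- **Tab comparison:** My first check of the tab, from different viewpoints, disagreed by about 3 mm. I had assumed the wrong height for the tab, so I repeated it from a nearly matching viewpoint.
- **Height offset:** My heights read about 1.5 mm low at the ledge, so I went by feel there.

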